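# Load a rotary switch stack into the pad-printing nest

## Robot

A 6-joint arm with a two-finger parallel gripper is mounted at the origin on the work surface. World frame = base frame: x ahead of the robot, y to its left, z up, the work surface at z = 0. Lengths are in m, angles in degrees, forces in N, time in s.
With the tool pointing down it reaches from about 0.3 to 0.875 m from the base axis. Payload 4.2 kg.
Tool frame: the origin (TCP) lies at the very end of the fingers, on their centre line; the grasp point (between the pads) lies 19 mm behind it (manip.grip_depth is the distance from the TCP to the grasp point, in m); z points along the fingers, x is the direction in which the jaws open and shut, and the axes are right-handed (so a half turn about z gives the same grasp; the last joint's range is limited). The gripper opens to 85 mm and grips with 20 to 120 N. Pads are 22 mm wide; open, the fingers measure 114 mm over their backs; the gripper's body (76 mm by 85 mm) begins 54 mm behind the grasp point. The pads swing forward as they close: fully open they stand 13 mm farther back than shut.
Start: joints at [-73.396, 18.312, 89.639, -0, 72.044, -1.146], TCP at [0.175, -0.548, 0.231] pointing down, gripper open.
Joint ranges: [-177.97, 177.97], [-48.28, 115.42], [12.27, 149.76], [-77.06, 257.06], [2.81, 150.46], [-146.56, 146.56]. Speed limits (degrees/s): [147.25, 147.25, 180, 180, 180, 180].

## Interface

Orientations are given as [roll, pitch, yaw] about the fixed x, y, z axes, in that order (R = Rz(yaw) Ry(pitch) Rx(roll)).
In Python, from cell import manip, get_image gives the robot as it stands.
- The arm moves only by the tool servo_tool, never from a script. Its argument "deltas" is one flat list of numbers, 6 for each row, row after row: the shift along the tool's x, y, z in mm, then the turn, a rotation vector about the tool's x, y, z in rad. A call has 1 to 8 rows; each row is the pose to reach, as a shift and turn from the pose measured when the call began, along the tool's axes at that moment; what a row does not reach only later rows make up. A row lasts 1/8 s, in which the tool goes at most 62.5 mm and 10.7 degrees, less where a joint would pass 70% of its speed; a pose out of reach is approached as far as the arm can. A call with a gripper value outside its range is refused whole. "grip" is the opening in per cent of the stroke, from 0 (shut) to 100 (fully open), set as the call begins (left out, the last holds). The fingers move at their own pace and stop on an object; the grip force is fixed at half the most. Time passes only in rows, so rows that repeat a pose let the fingers close. It gives the time, the measured TCP pose, the force and the opening at its end, in the units of the state.
- manip.state(): the state, without advancing time (a new reading comes with each control period).
- get_image(name): name is "scene" or "top" or "wrist"; returns a dict with "pixels" (400x640x3 uint8, blue, green, red), "fov_y" (degrees; the focal length in pixels is half the picture's height over the tangent of half this angle, whatever the lens; pixels are square), "cx", "cy" (the principal point, pixels), "R" (3x3) and "t" (3): a world point X has camera coordinates R X + t. Camera axes: x right, y down, z forward; pixel columns grow to the right and rows downward; lengths in m; the calibration is good to about 2 mm. The wrist camera is an equidistant fisheye: a pixel r from the principal point sees the ray r / f radians off the axis. A picture is of the moment at which its call begins. There is no depth.
- manip.job_done(): hands the job in, once; it reports no verdict.
The state is a dict: "time_s": time; "joints": joint angles; "qvel": joint speeds; "joint_efforts": joint torques, N m; "tool_pos": TCP position; "eef_rot": TCP orientation; "contact_force": force on the tool from outside, world axes, zero at the start; "ft_torque": the same for the moment, N m; "gripper_width": finger opening in m.
Only numpy, scipy, OpenCV 4.12 (cv2) and the standard library are available. Lean on these libraries where they do the work, as an engineer would, in place of code of your own. Each camera call takes 0.05 s, during which the arm holds its last target.

## Task

Load the printing nest with one rotary switch: push the square housing down past the sprung jaw until it sits fully home on the nest floor, then lay the square spacer frame on it and the round dial centred on top with its black marker bar facing up. Each part must end up flat, square between the four corner posts and fully down on the one below, and let go. Do not disturb the breakers, tape roll, steel collar, ink jar or screwdriver on the bench.

Things in the scene. Friction and masses are not known exactly. Their poses are not given: they have to be found in the camera images.
- nest: the nest's fixed base plate, 176 x 125 x 8 mm, under a pocket block with four corner posts. The block is clamped anywhere up to 10 mm either way along nest x from the origin; where is NOT measured: find it by touch (or sight). It is centred in y. Origin: bench height, centre of the block's range; z up; x towards the sprung jaw.
- nest_mid (a point): centre of the block's range at pocket floor height, 12 mm over the bench; axes as the nest. Pocket: 66.5 mm square inside, posts rise 62 mm above its floor, 2 mm a side lead-in over their top 4 mm. The posts cover the corners from |y| = 22 mm (x faces, posts 9 mm thick) and |x| = 27 mm (y faces); between them the y sides are open to the floor: fingers closing along nest y fit.
- jaw (a joint): sprung jaw, middle of the pocket's +x side, 34 mm wide; metres pushed outward, 0 (at rest, face 24 mm from the pocket centre) to 0.014. Face upright 14 mm, then leaning back 10 mm up to its top 28 mm above the floor. Spring 2 to 4 N. The housing catches on the slope 24 mm above the floor; it needs 8 to 20 N down to pass (joint then 0.007), and is held against the -x posts.
- housing: switch housing, grey plastic block 64 x 64 x 36 mm with black terminals on two sides and four screws on its flat top; about 0.22 kg. Origin: centre of the underside, z up; starts upright on the bench. Any quarter turn fits.
- spacer: spacer, grey plastic square frame 64 x 64 x 16 mm with a 32 mm square opening; about 0.07 kg. Origin: centre of the underside, z up; lies flat on the bench. Any quarter turn fits; both faces are alike.
- dial: dial, solid grey plastic round disc, 64 mm across, 16 mm thick, black marker bar on its top face; about 0.06 kg. Origin: centre of the underside, z out of the marker face. Starts on the sloped rest, tilted 25 degrees with its face leaning to the rest's -x side.
- rest: aluminium sloped rest fixed to the bench. Origin: bench height under the slope's centre; z up. The slope rises at 25 degrees towards its +x, 34 mm wide in y (the dial overhangs by 15 mm on both y sides, where fingers can pass), with a lip 8 mm high below the dial; its foot is 120 x 70 x 6 mm
- rest_slope (a point): centre of the slope's surface, 62 mm above the bench, where the underside of the dial lies centred
- breaker1: bystander: white breaker 85 x 36 x 66 mm; origin under its centre
- breaker2: bystander: as breaker1
- breaker3: bystander: as breaker1
- tape: bystander: tape roll, 100 mm across, 48 mm high, lying flat; origin under its centre
- collar: bystander: steel collar (ring), 80 mm across, 18 mm high, hole 56 mm; origin under its centre
- inkjar: bystander: jar with black cap, 64 mm across, 85 mm high; origin under its centre
- driver: bystander: screwdriver with green handle, 190 mm long, lying along its x; origin under its centre
Things that resemble listed ones, but are neither listed nor needed, are in the scene too. Leave any blue look-alike of the spacer alone.

How it is judged:
By the outcome, as a careful person would: the job done as asked, in the order asked, and still so for the second after the job is handed in, with the robot touching nothing.
It also fails if it takes over 72 s, if anything falls off the work surface, if the arm or the gripper's body presses on something with over 40 N, if the wrist force passes 120 N, or if a joint passes its speed limit or range.

## Working session

There is one attempt and no reset: what is moved stays moved. The work goes in short steps, Python scripts to look and compute and a tool call to move; the robot and the scene stay as the last step left them, time stands still between calls to the robot, and variables do not carry over. Pictures are saved under pics/ and viewed, and the job is handed in when it is done.

Besides the shell and the picture viewer there is one more tool, called after "Emit:" in YAML: its name, and indented under it one key for each argument. servo_tool: Moves the arm, as the interface text tells. Its arguments: {"type":"object","properties":{"deltas":{"type":"array"},"grip":{"type":"number"}},"required":["deltas"]}

```bash
ls; mkdir -p pics; python3 - <<'E'
from cell import manip,get_image
import cv2,numpy as np
print(manip.state(), manip.grip_depth)
for n in ("scene","top","wrist"):
    im=get_image(n); cv2.imwrite(f"pics/{n}0.png",im["pixels"])
    np.savez(f"pics/{n}0.npz",**im)
    print(n,im["fov_y"],im["cx"],im["cy"],np.round(im["R"],4).tolist(),np.round(im["t"],4).tolist())
E
```

```text
pics
{'time_s': 0.0, 'joints': array([-7.33950298e+01,  1.83489736e+01,  8.97081259e+01,  1.48100026e-03,
        7.20404479e+01, -1.14454756e+00]), 'qvel': array([ 0.06821407,  0.05656395, -0.00945574, -0.19764586, -0.1003617 ,
        0.00273218]), 'joint_efforts': array([-1.63671011e-04, -4.15519810e+01, -2.34159833e+01,  1.23608911e-04,
        8.25293799e-03,  6.49114341e-06]), 'tool_pos': array([ 0.17517789, -0.54716709,  0.23049732]), 'eef_rot': array([-1.79996644e+02,  9.74997604e-02, -7.22509372e+01]), 'contact_force': array([ 0.14856634, -0.42708373,  0.02716746]), 'ft_torque': array([ 0.02194257,  0.00730571, -0.04904671]), 'gripper_width': 0.08542691012150451} 0.0187
scene 57.48876541475228 326.6552490621052 200.7447432606971 [[0.3794, 0.9252, -0.0102], [0.7506, -0.3142, -0.5812], [-0.5409, 0.2129, -0.8137]] [-0.1667, -0.3562, 1.2274]
top 48.1969506023717 323.5895441529924 198.99761745118914 [[-0.0231, -0.9996, 0.0166], [-0.9983, 0.0222, -0.0534], [0.0531, -0.0178, -0.9984]] [-0.0006, 0.5149, 0.9193]
wrist 65.70646984690485 319.8036210826875 196.5522683694405 [[0.3045, -0.9525, -0.0019], [-0.9197, -0.2945, 0.2595], [-0.2477, -0.0773, -0.9657]] [-0.575, -0.0351, 0.3773]
```

View pics/top0.png

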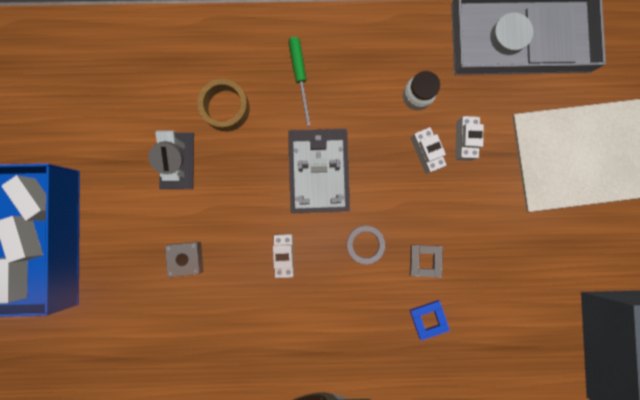

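View pics/scene0.png

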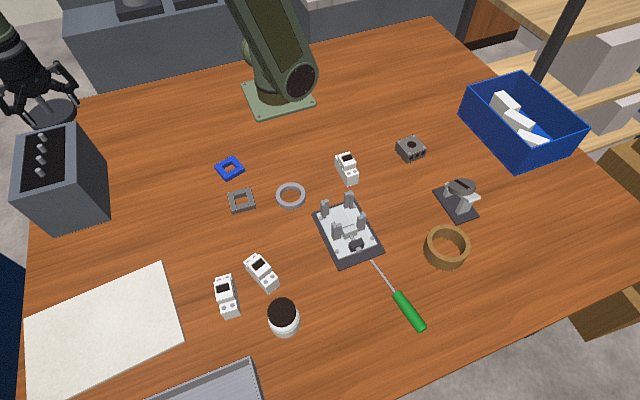

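View pics/wrist0.png

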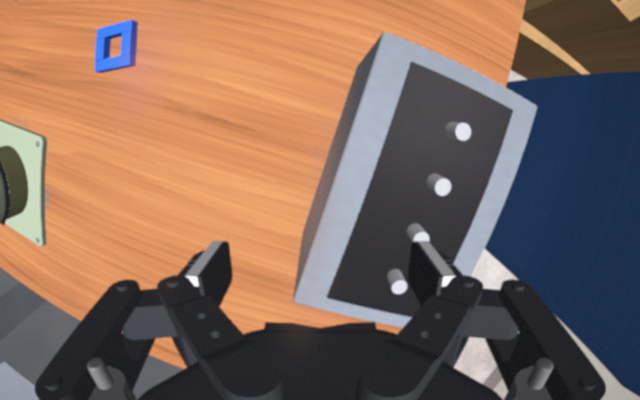

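Top view: housing candidate at (183,259), grey frame at (427,262), blue look-alike at (429,320), which is not to be used, nest at (319,170), dial on its rest at (166,157). I'll enlarge these.

```bash
cat > h.py <<'E'
import numpy as np,cv2
def load(n): 
    d=np.load(n); return {k:d[k] for k in d.files}
def foc(im): return 200/np.tan(np.radians(float(im["fov_y"]))/2)
def ray(im,u,v,fish=False):
    f=foc(im); a=np.array([(u-im["cx"])/f,(v-im["cy"])/f])
    if fish:
        th=np.hypot(*a); s=np.sin(th)/max(th,1e-9); d=np.array([a[0]*s,a[1]*s,np.cos(th)])
    else: d=np.array([a[0],a[1],1.])
    R=im["R"]; return -R.T@im["t"], R.T@d
def plane(im,u,v,z,fish=False):
    o,d=ray(im,u,v,fish); return o+d*(z-o[2])/d[2]
def proj(im,X,fish=False):
    c=im["R"]@np.asarray(X)+im["t"]; f=foc(im)
    if fish:
        r=np.hypot(c[0],c[1]); th=np.arctan2(r,c[2]); k=f*th/max(r,1e-9); return np.array([im["cx"]+c[0]*k,im["cy"]+c[1]*k])
    return np.array([im["cx"]+f*c[0]/c[2],im["cy"]+f*c[1]/c[2]])
def crop(im,u0,v0,u1,v1,k,name):
    cv2.imwrite(name,cv2.resize(im["pixels"][v0:v1,u0:u1],None,fx=k,fy=k,interpolation=cv2.INTER_CUBIC))
E
python3 - <<'E'
from h import *
t=load("pics/top0.npz"); s=load("pics/scene0.npz")
a=cv2.resize(t["pixels"][120:220,140:220],None,fx=4,fy=4,interpolation=2)
b=cv2.resize(t["pixels"][120:220,270:370],None,fx=4,fy=4,interpolation=2)
cv2.imwrite("pics/c1.png",np.hstack([a,b]))
a=cv2.resize(t["pixels"][230:290,150:220],None,fx=5,fy=5,interpolation=2)
b=cv2.resize(t["pixels"][230:290,395:465],None,fx=5,fy=5,interpolation=2)
cv2.imwrite("pics/c2.png",np.hstack([a,b]))
crop(s,300,130,500,270,4,"pics/c3.png")
for n,u,v,z in [("housing",183,259,.036),("spacer",427,262,.016),("nest",319,170,.012),("dial",166,157,.07)]: print(n,plane(t,u,v,z))
E
```

```text
housing [0.3989471  0.27377359 0.036     ]
spacer [ 0.37900785 -0.22367363  0.016     ]
nest [ 0.57592808 -0.00407723  0.012     ]
dial [0.60096995 0.29556449 0.07      ]
```

View pics/c1.png

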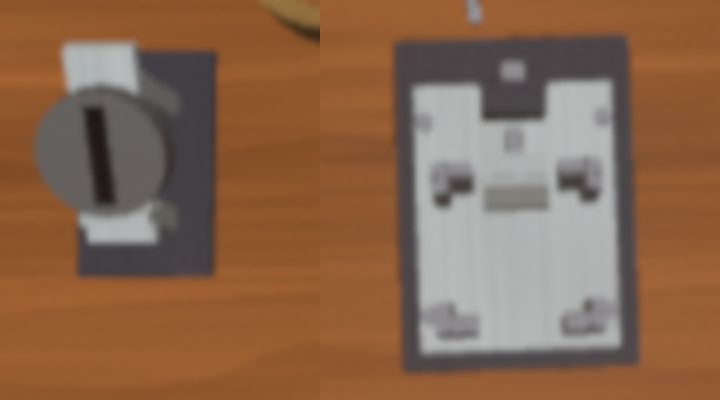

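View pics/c2.png

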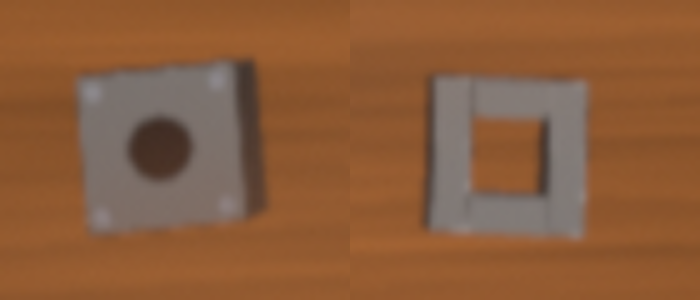

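View pics/c3.png

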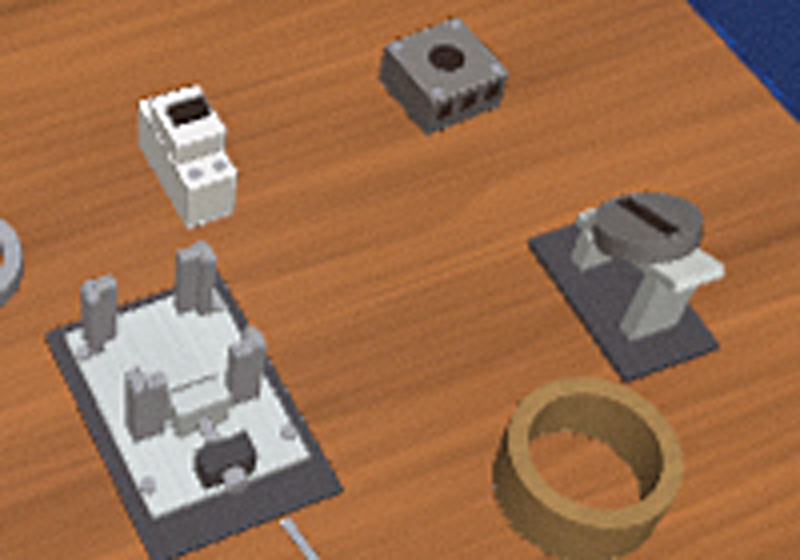

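Crops show: left, a dial with its marker bar on the sloped rest (bar long axis vertical, high end at image top = +x); nest with four posts and jaw at the top (+x). The housing has four screws and side terminals. The grey frame at (427,262) is square with a square opening, so it is the spacer; the blue one at (429,320) is the look-alike and the ring at (366,245) is the collar. Measuring now.

```bash
python3 - <<'E'
from h import *
t=load("pics/top0.npz"); s=load("pics/scene0.npz")
print("cams",-t["R"].T@t["t"],-s["R"].T@s["t"])
def mask(im,x0,y0,x1,y1,smax,vmin=0,vmax=255):
    hsv=cv2.cvtColor(im["pixels"],cv2.COLOR_BGR2HSV); m=((hsv[...,1]<smax)&(hsv[...,2]>=vmin)&(hsv[...,2]<=vmax)).astype(np.uint8)
    z=np.zeros_like(m); z[y0:y1,x0:x1]=m[y0:y1,x0:x1]; return z
def big(m):
    c,_=cv2.findContours(m,cv2.RETR_EXTERNAL,cv2.CHAIN_APPROX_NONE); return max(c,key=cv2.contourArea)
def rect(im,m,z,n):
    c=big(m).reshape(-1,2).astype(float)
    P=np.array([plane(im,u,v,z)[:2] for u,v in c]).astype(np.float32)
    r=cv2.minAreaRect(P*1000); print(n,np.round(r[0],1),np.round(r[1],1),round(r[2],1))
rect(t,mask(t,150,230,197,290,110,90),.036,"housing top")
rect(t,mask(t,395,230,465,290,110,60),.016,"spacer top")
rect(t,mask(t,280,120,360,220,90),.008,"nest plate")
rect(t,mask(t,282,130,355,220,60,150),.012,"nest block?")
for n in ("spacer","housing"):
  pass
def show(x0,y0,x1,y1,sm,vm=0):
    m=mask(t,x0,y0,x1,y1,sm,vm)[y0:y1,x0:x1]; return m*255
for z in (.055,.062,.07):
    c=big(mask(t,140,135,183,185,90,0,150)) 
    e=cv2.fitEllipse(c); print(e, plane(t,*e[0],z))
hsv=cv2.cvtColor(t["pixels"],cv2.COLOR_BGR2HSV)
for p in [(183,245),(200,260),(415,262),(160,170),(190,170),(169,140),(320,135),(320,190)]: print(p,hsv[p[1],p[0]])
E
```

```text
cams [0.46521764 0.00431303 0.94542304] [ 0.99454847 -0.2189885   0.79001942]
housing top [398.8 276.8] [64.2 63.5] 4.3
spacer top [ 381.9 -221.9] [66.2 65.3] 86.2
nest plate [576.   -3.1] [173.6 123.5] 0.6
nest block? [567.8  -3.2] [137.8 102.9] 0.6
((168.27442932128906, 159.9068603515625), (35.22089385986328, 51.19258117675781), 177.69558715820312) [0.59737326 0.29607572 0.055     ]
((168.27442932128906, 159.9068603515625), (35.22089385986328, 51.19258117675781), 177.69558715820312) [0.59633433 0.29378205 0.062     ]
((168.27442932128906, 159.9068603515625), (35.22089385986328, 51.19258117675781), 177.69558715820312) [0.59514697 0.29116071 0.07      ]
(183, 245) [ 12  27 123]
(200, 260) [ 11 109  82]
(415, 262) [  8  22 129]
(160, 170) [ 10  15 100]
(190, 170) [158  15  68]
(169, 140) [ 90   6 179]
(320, 135) [158  10 103]
(320, 190) [ 90   4 179]
```

```bash
cat > go.py <<'E'
import sys
from h import *
from scipy.spatial.transform import Rotation as Ro
from cell import manip
def RT(st): 
    r=np.array(st["eef_rot"]); return Ro.from_euler("xyz",r,degrees=True)
def delta(pos,rot):
    st=manip.state(); R0=RT(st)
    d=R0.inv().apply(np.array(pos)-st["tool_pos"])*1000
    w=(R0.inv()*rot).as_rotvec()
    n=max(np.linalg.norm(d)/62.5,np.degrees(np.linalg.norm(w))/10.7)
    print("delta mm",np.round(d,1),"rotvec",np.round(w,4),"min rows %.1f"%n)
def down(yaw,tilt=0):  # tilt: tool z leans toward world +x by tilt deg
    return Ro.from_euler("y",-tilt,degrees=True)*Ro.from_euler("xyz",[180,0,yaw],degrees=True)
if __name__=="__main__":
    a=list(map(float,sys.argv[1:])); delta(a[:3],down(a[3],a[4] if len(a)>4 else 0))
E
python3 - <<'E'
from go import *
w=load("pics/wrist0.npz"); st=manip.state(); R0=RT(st)
c=-w["R"].T@w["t"]; print("cam in tool",R0.inv().apply(c-st["tool_pos"]), "axis in tool",R0.inv().apply(w["R"][2]))
print(down(0,25).apply([0,0,1]))
E
python3 go.py 0.45 0 0.30 -90
```

```text
cam in tool [ 0.00090777 -0.063776   -0.14175183] axis in tool [-6.54901671e-04  2.59526659e-01  9.65735722e-01]
[ 4.22618262e-01 -1.22464680e-16 -9.06307787e-01]
delta mm [-437.5 -428.6  -68.7] rotvec [2.000e-04 1.300e-03 3.098e-01] min rows 9.9
```

```bash
python3 go.py 0.55 0 0.24 -89.4
```

```text
delta mm [-407.  -523.8   -8.7] rotvec [2.000e-04 1.300e-03 2.994e-01] min rows 10.6
```

Emit:
servo_tool:
  deltas: [-37,-48,-1,0,0,0.037,-76,-98,-2,0,0,0.075,-114,-147,-4,0,0,0.112,-152,-196,-5,0,0,0.15,-190,-245,-6,0,0,0.187,-228,-294,-7,0,0,0.225,-266,-343,-8,0,0,0.262,-305,-392,-9,0,0,0.299]

```text
time_s: 1.15
tool_pos: [0.4563, -0.1356, 0.2401]
eef_rot: [180.0, 0.1, -89.4]
contact_force: [2.1, -1.1, -0.0]
gripper_width: 0.0856
```

```bash
python3 go.py 0.55 0 0.24 -89.4
```

```text
delta mm [-134.7  -95.     0.3] rotvec [ 0.      0.001  -0.0009] min rows 2.6
```

Emit:
servo_tool:
  deltas: [-45,-32,0,0,0,0,-90,-63,0,0,0,0,-135,-95,0,0,0,0,-135,-95,0,0,0,0]

```text
time_s: 1.65
tool_pos: [0.5514, 0.0032, 0.2394]
eef_rot: [180.0, 0.1, -89.2]
contact_force: [-0.3, -0.7, -0.8]
gripper_width: 0.0852
```

```bash
python3 - <<'E'
from cell import manip,get_image
import cv2,numpy as np
for n in ("wrist","scene"):
    im=get_image(n); np.savez(f"pics/{n}1.npz",**im); cv2.imwrite(f"pics/{n}1.png",im["pixels"])
E
```

```text
(no output)
```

View pics/wrist1.png

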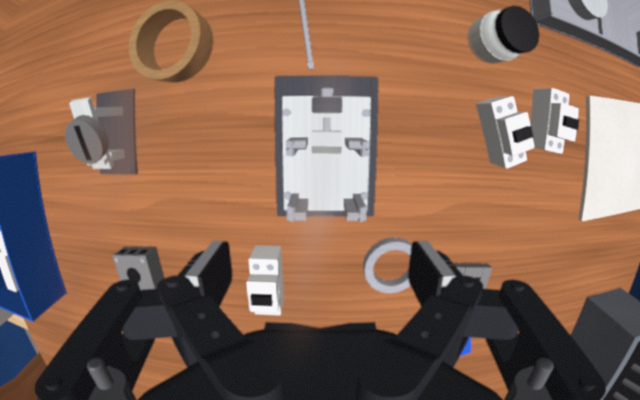

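```bash
python3 - <<'E'
from h import *
w=load("pics/wrist1.npz"); t=load("pics/top0.npz")
crop(w,260,65,390,225,5,"pics/c4.png")
I=cv2.imread("pics/c4.png"); cv2.imwrite("pics/c4.png",cv2.resize(I,(488,600)))
crop(t,285,120,355,215,6,"pics/c5.png")
E
```

```text
(no output)
```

View pics/c4.png

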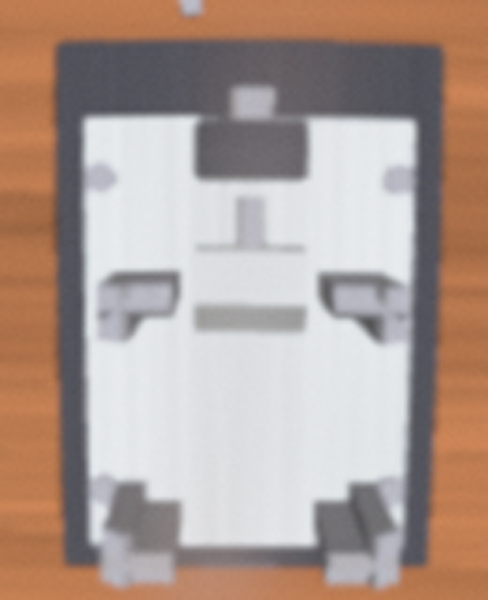

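View pics/c5.png

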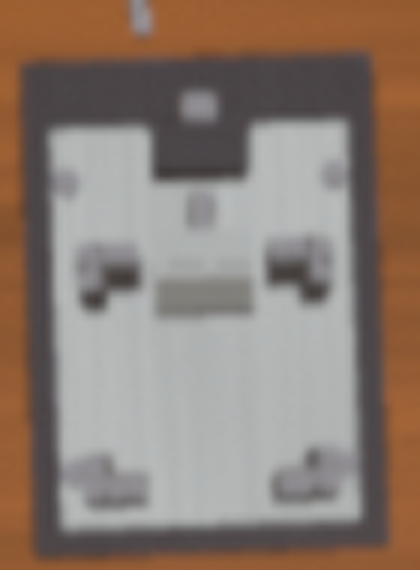

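```bash
python3 - <<'E'
from h import *
w=load("pics/wrist1.npz"); t=load("pics/top0.npz")
W=lambda x,y,z: np.round(plane(w,260+x/3.75,65+y/3.75,z,True)[:2]*1000,1)
T=lambda x,y,z: np.round(plane(t,285+x/6,120+y/6,z)[:2]*1000,1)
print("W +x inner",W(150,312,.074),W(345,311,.074)," -x inner",W(150,553,.074),W(345,553,.074))
print("W jaw low",W(250,332,.026)," high",W(250,305,.040))
print("W plate far",W(58,43,.008),W(440,45,.008),"near",W(66,563,.008),W(426,563,.008))
print("W y inner of -x posts at top", W(128,580,.074),W(374,580,.074))
print("T jaw low",T(205,315,.026)," high",T(205,278,.040))
print("T +x inner",T(122,262,.074),T(283,257,.074)," -x inner?",T(125,472,.074),T(300,470,.074), "bottom",T(125,505,.012))
print("T plate far",T(22,65,.008),T(368,55,.008),"near",T(36,556,.008),T(388,543,.008))
E
```

```text
W +x inner [582.4  22.3] [583.5 -29.5]  -x inner [515.4  22.3] [516.1 -32. ]
W jaw low [571.4  -5.4]  high [581.2  -5. ]
W plate far [662.7  56.7] [664.3 -65.1] near [489.7  55.4] [491.4 -67.6]
W y inner of -x posts at top [507.3  28.6] [508.2 -40.6]
T jaw low [569.1  -4.2]  high [580.1  -4.3]
T +x inner [581.6  23. ] [582.1 -29.7]  -x inner? [512.9  23.4] [512.3 -33.5] bottom [504.8  25. ]
T plate far [661.   58.1] [662.1 -64. ] near [487.9  56.5] [489.6 -66.5]
```

Nest: pocket centre by sight ≈ (547.5, -4.8) mm, yaw ≈ 0.7°; the two views agree to 2 mm (post tops at wrist rows ~148 and ~212). On to the housing.

```bash
python3 go.py 0.399 0.277 0.12 -85.7
```

```text
delta mm [-278.1  147.4  120. ] rotvec [ 0.0017  0.0005 -0.0642] min rows 5.4
```

Emit:
servo_tool:
  deltas: [-46,25,5,0,0,-0.01,-93,49,20,0,0,-0.02,-139,74,40,0,0,-0.032,-185,98,60,0,0,-0.043,-232,123,80,0,0,-0.053,-278,147,100,0,0,-0.064,-278,147,120,0,0,-0.064,-278,147,120,0,0,-0.064]

```text
time_s: 2.75
tool_pos: [0.3982, 0.2754, 0.1191]
eef_rot: [179.7, -0.1, -85.7]
contact_force: [-0.6, -0.1, -0.4]
gripper_width: 0.0854
```

```bash
python3 go.py 0.399 0.277 0.012 -85.7; python3 - <<'E'
from cell import manip,get_image
from h import *
im=get_image("wrist"); np.savez("pics/wrist2.npz",**im); cv2.imwrite("pics/wrist2.png",im["pixels"])
E
```

```text
delta mm [ -1.7  -1.4 107.1] rotvec [ 0.0047 -0.0015 -0.0006] min rows 1.7
```

View pics/wrist2.png

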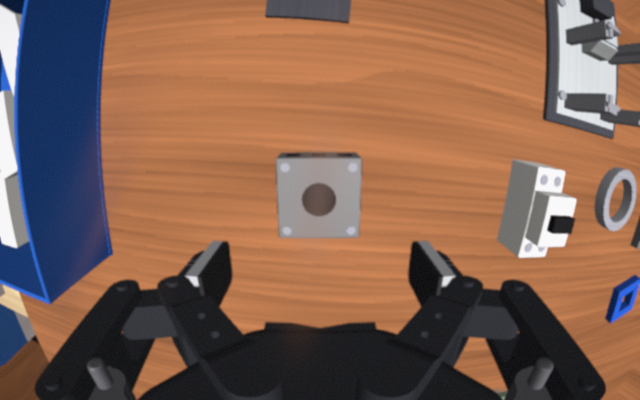

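```bash
python3 - <<'E'
from h import *
w=load("pics/wrist2.npz")
P=np.array([plane(w,u,v,.036,True)[:2]*1000 for u,v in [(277,158),(361,157),(362,237),(278,238)]]);print(P.round(1),P.mean(0))
E
```

```text
[[428.5 307.9]
 [433.8 246.3]
 [370.9 238.6]
 [365.2 304.7]] [399.58059375 274.37871306]
```

Emit:
servo_tool:
  deltas: [0,-1,40,0.004,-0.0015,-0.005,0,-1,80,0.004,-0.0015,-0.005,0,-1,105,0.004,-0.0015,-0.005,0,-1,107,0.004,-0.0015,-0.005]
  grip: 100

```text
time_s: 3.3
tool_pos: [0.4001, 0.2743, 0.0127]
eef_rot: [180.0, 0.0, -85.6]
contact_force: [-0.6, 0.5, 0.1]
gripper_width: 0.0854
```

Emit:
servo_tool:
  deltas: [0,0,0,0,0,0,0,0,0,0,0,0,0,0,0,0,0,0,0,0,0,0,0,0,0,0,0,0,0,0,0,0,0,0,0,0]
  grip: 0

```text
time_s: 4.05
tool_pos: [0.4016, 0.2747, 0.0146]
eef_rot: [-179.8, 0.1, -85.6]
contact_force: [1.4, -2.8, 6.2]
gripper_width: 0.0624
```

Emit:
servo_tool:
  deltas: [0,0,-40,0,0,0,0,0,-80,0,0,0,0,0,-120,0,0,0,0,0,-120,0,0,0]

```text
time_s: 4.55
tool_pos: [0.4031, 0.2757, 0.1382]
eef_rot: [-179.4, 0.3, -85.6]
contact_force: [0.1, -0.3, -1.6]
gripper_width: 0.0625
```

```bash
python3 go.py 0.549 -0.005 0.13 -89.3;python3 - <<'E'
from cell import manip,get_image
from h import *
im=get_image("wrist"); np.savez("pics/wrist3.npz",**im); cv2.imwrite("pics/wrist3.png",im["pixels"])
E
```

```text
delta mm [ 291.  -124.     7.9] rotvec [-0.0108  0.0061  0.064 ] min rows 5.1
```

View pics/wrist3.png

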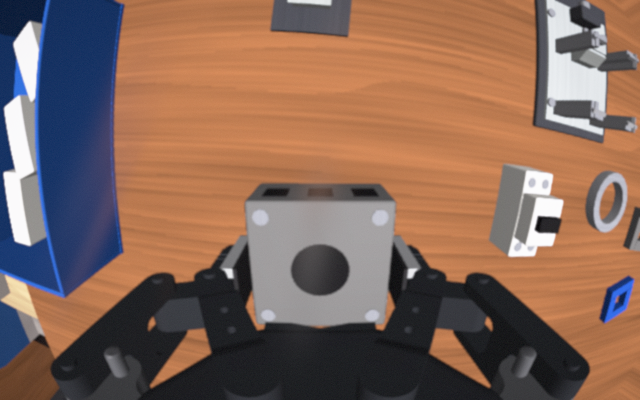

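```bash
python3 - <<'E'
from go import *
w=load("pics/wrist3.npz"); st=manip.state(); R0=RT(st)
C=[(247,200),(393,199),(386,324),(255,324)]
for z in (.150,.155,.16,.165,.17):
    P=np.array([plane(w,u,v,z,True) for u,v in C]); Q=R0.inv().apply(P-st["tool_pos"])*1000
    print(z,np.linalg.norm(P[0]-P[1]),np.linalg.norm(P[3]-P[2]),np.linalg.norm(P[0]-P[3]),Q.round(1)[:,:2].tolist(),Q.mean(0).round(1))
E
```

```text
0.15 0.06503470312813808 0.06950369380989994 0.06833921526747638 [[-32.0, -28.8], [33.1, -29.3], [35.6, 39.3], [-33.9, 39.5]] [  0.7   5.2 -13.9]
0.155 0.06254849560351891 0.06684664152508316 0.06572667975870648 [[-30.7, -30.2], [31.8, -30.7], [34.2, 35.3], [-32.6, 35.5]] [  0.7   2.5 -18.9]
0.16 0.06006228807889973 0.06418958924026638 0.06311414424993653 [[-29.5, -31.5], [30.6, -32.0], [32.9, 31.3], [-31.3, 31.5]] [  0.7  -0.2 -23.9]
0.165 0.057576080554280554 0.0615325369554496 0.060501608741166696 [[-28.2, -32.9], [29.4, -33.4], [31.6, 27.3], [-29.9, 27.6]] [  0.7  -2.9 -28.9]
0.17 0.0550898730296614 0.05887548467063288 0.057889073232396795 [[-26.9, -34.3], [28.1, -34.8], [30.3, 23.4], [-28.6, 23.6]] [  0.7  -5.5 -33.9]
```

Emit:
servo_tool:
  deltas: [48,-20,1,-0.01,0.006,0.01,97,-41,2,-0.01,0.006,0.02,145,-62,4,-0.01,0.006,0.032,194,-82,5,-0.01,0.006,0.043,242,-103,6,-0.01,0.006,0.053,291,-124,8,-0.01,0.006,0.064,291,-124,8,-0.01,0.006,0.064,291,-124,8,-0.01,0.006,0.064]

```text
time_s: 5.6
tool_pos: [0.5461, -0.0057, 0.1264]
eef_rot: [179.6, -0.1, -89.3]
contact_force: [-0.3, 0.2, -1.8]
gripper_width: 0.0627
```

```bash
python3 go.py 0.548 -0.005 0.13 -89.3;python3 - <<'E'
from cell import manip,get_image
from h import *
a=[]
im=get_image("wrist"); np.savez("pics/wrist4.npz",**im); a.append(cv2.resize(im["pixels"],(480,300)))
im=get_image("scene"); np.savez("pics/scene4.npz",**im); a.append(cv2.resize(im["pixels"][140:290,260:460],(400,300),interpolation=2))
cv2.imwrite("pics/m4.png",np.vstack([a[0],np.hstack([a[1],np.zeros((300,80,3),np.uint8)])]))
E
```

```text
delta mm [-0.7 -1.9 -3.6] rotvec [ 0.0071 -0.0018 -0.0007] min rows 0.1
```

View pics/m4.png

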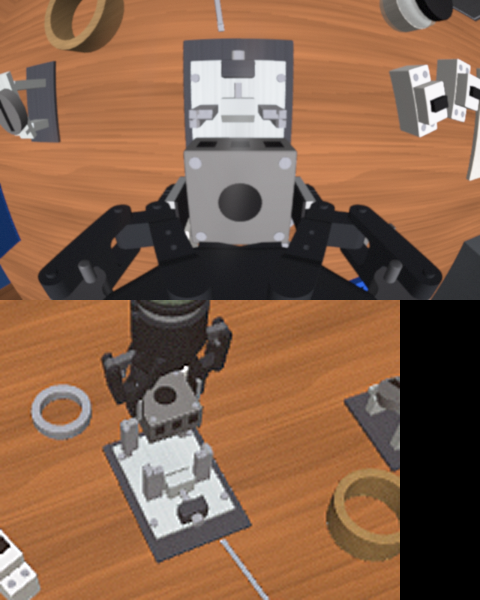

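Emit:
servo_tool:
  deltas: [-0.5,-2,15,0.007,-0.002,0,-0.5,-2,34,0.007,-0.002,0,-0.5,-2,40,0.007,-0.002,0,-0.5,-2,45,0.007,-0.002,0,-0.5,-2,48,0.007,-0.002,0]

```text
time_s: 6.32
tool_pos: [0.551, -0.0032, 0.0829]
eef_rot: [-179.5, 0.0, -89.2]
contact_force: [-0.0, 3.0, 18.9]
gripper_width: 0.0626
```

Emit:
servo_tool:
  deltas: [0,0,-3,-0.008,0,0,-1,-1.5,-3,-0.008,0,0,-1,-1.5,-3,-0.008,0,0]

```text
time_s: 6.7
tool_pos: [0.5526, -0.0021, 0.0859]
eef_rot: [-179.9, 0.0, -89.2]
contact_force: [1.2, -1.0, -1.0]
gripper_width: 0.0626
```

```bash
python3 - <<'E'
from cell import manip,get_image
from h import *
a=[]
im=get_image("wrist"); np.savez("pics/wrist5.npz",**im); a.append(cv2.resize(im["pixels"][20:240,200:440],(654,600),interpolation=2))
cv2.imwrite("pics/m5.png",a[0])
im=get_image("scene"); crop(im,310,170,410,280,5,"pics/m5b.png")
E
```

```text
(no output)
```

View pics/m5.png

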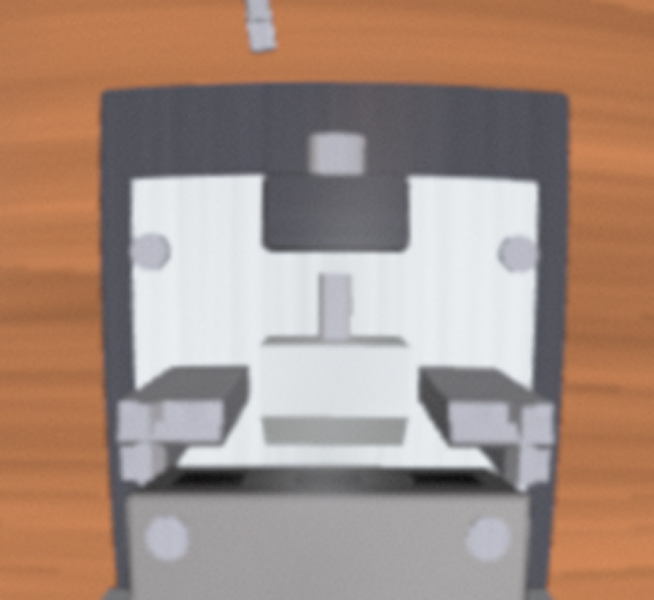

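View pics/m5b.png

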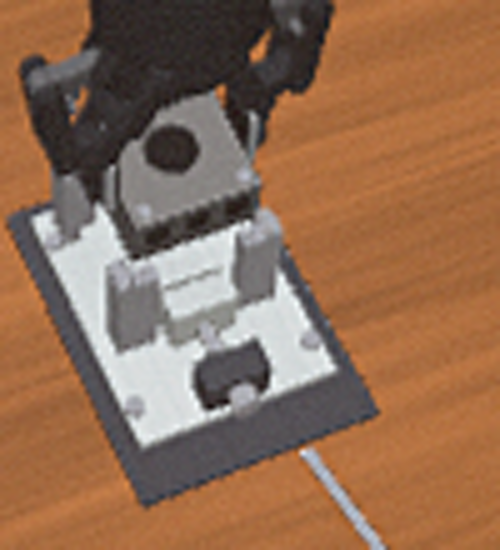

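```bash
python3 - <<'E'
from go import *
w=load("pics/wrist5.npz"); k=.3667
P=lambda x,y,z: np.round(plane(w,200+x*k,20+y*k,z,True)[:2]*1000,1)
for z in (.105,.107,.109): print("housing front",P(130,493,z),P(527,493,z))
print("post inner +x",P(190,443,.074),P(480,441,.074),"y-leg inner",P(160,483,.074),P(521,485,.074))
print("jaw low",P(335,443,.026),"high",P(335,417,.04))
print("plate far",P(102,95,.008),P(568,97,.008))
print(manip.state()["tool_pos"])
E
```

```text
housing front [581.4  27.3] [582.3 -33.9]
housing front [582.   26.8] [582.9 -33.4]
housing front [582.6  26.3] [583.4 -32.9]
post inner +x [582.5  22.7] [583.7 -31.9] y-leg inner [574.7  28.8] [575.3 -40.4]
jaw low [572.4  -5.2] high [581.5  -4.9]
plate far [661.9  57.1] [663.5 -65.4]
[ 0.55236713 -0.00217075  0.08564088]
```

Emit:
servo_tool:
  deltas: [2,2,0,0,0,0,2,2,4,0,0,0,2,2,8,0,0,0,2,2,12,0,0,0,2,2,15,0,0,0,2,2,15,0,0,0]

```text
time_s: 7.55
tool_pos: [0.556, -0.0042, 0.0747]
eef_rot: [-179.2, 0.0, -89.2]
contact_force: [5.0, 0.7, 16.8]
gripper_width: 0.0625
```

```bash
python3 - <<'E'
from cell import manip,get_image
from h import *
im=get_image("wrist"); np.savez("pics/wrist6.npz",**im); cv2.imwrite("pics/m6.png",cv2.resize(im["pixels"][40:340,160:480],(640,600),interpolation=2))
im=get_image("scene"); crop(im,310,170,410,280,5,"pics/m6b.png")
E
```

```text
(no output)
```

View pics/m6.png

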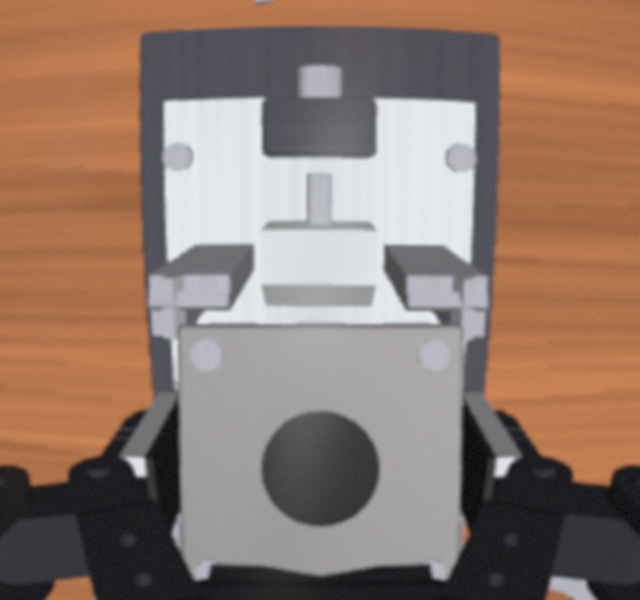

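View pics/m6b.png

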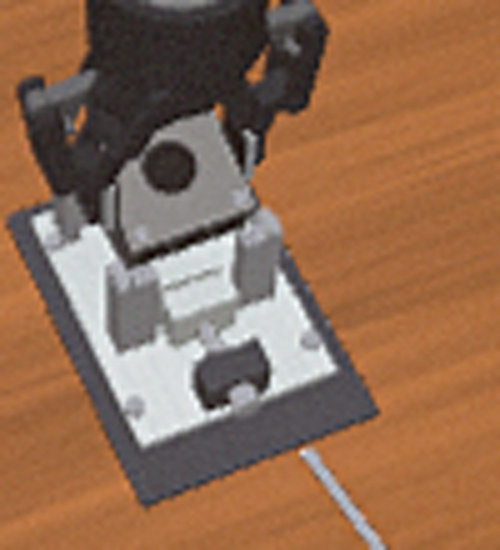

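The housing pitched in the grip: front edge down (scene crop), rear on the -x posts. I'll set it flat on clear bench, regrip it and try again further +x.

Emit:
servo_tool:
  deltas: [0,0,-25,0,0,0,0,0,-50,-0.01,0,0,0,0,-60,-0.014,0,0]

```text
time_s: 8.02
tool_pos: [0.5555, -0.0042, 0.1357]
eef_rot: [-179.9, 0.0, -89.2]
contact_force: [-0.2, 0.3, -2.1]
gripper_width: 0.0622
```

```bash
python3 go.py 0.42 0.19 0.05 -90
```

```text
delta mm [-195.9  133.1   85.6] rotvec [-0.0022  0.0007  0.0135] min rows 4.0
```

Emit:
servo_tool:
  deltas: [-50,33,0,0,0,0,-100,67,0,0,0,0,-150,100,20,0,0,0.01,-196,133,50,0,0,0.0135,-196,133,85,0,0,0.0135,-196,133,95,0,0,0.0135,-196,133,105,0,0,0.0135,-196,133,105,0,0,0.0135]

```text
time_s: 9.02
tool_pos: [0.4206, 0.1896, 0.0305]
eef_rot: [-179.9, 0.0, -90.1]
contact_force: [-0.2, -0.4, -1.9]
gripper_width: 0.0625
```

Emit:
servo_tool:
  deltas: [0,0,5,0,0,0,0,0,10,0,0,0,0,0,14,0,0,0,0,0,18,0,0,0,0,0,20,0,0,0]

```text
time_s: 9.65
tool_pos: [0.4199, 0.1895, 0.017]
eef_rot: [-179.9, 0.1, -90.1]
contact_force: [-23.9, -6.8, 83.9]
gripper_width: 0.0622
```

Emit:
servo_tool:
  deltas: [0,0,0,0,0,0,0,0,0,0,0,0,0,0,0,0,0,0]
  grip: 100

```text
time_s: 10.02
tool_pos: [0.4199, 0.1894, 0.0166]
eef_rot: [-179.9, 0.1, -90.1]
contact_force: [0.1, 0.9, 0.2]
gripper_width: 0.0856
```

Emit:
servo_tool:
  deltas: [0,0,-30,0,0,0,0,0,-80,0,0,0,0,0,-80,0,0,0]

```text
time_s: 10.4
tool_pos: [0.4221, 0.1903, 0.099]
eef_rot: [-179.5, 0.2, -90.1]
contact_force: [-0.3, -0.4, -0.5]
gripper_width: 0.0856
```

```bash
python3 - <<'E'
from cell import manip,get_image
from h import *
im=get_image("wrist"); np.savez("pics/wrist7.npz",**im); cv2.imwrite("pics/m7.png",cv2.resize(im["pixels"][140:280,220:420],(800,560),interpolation=2))
im=get_image("scene"); crop(im,340,110,440,200,5,"pics/m7b.png")
print(manip.state()["tool_pos"])
E
```

```text
[0.41951004 0.18923022 0.0961367 ]
```

View pics/m7.png

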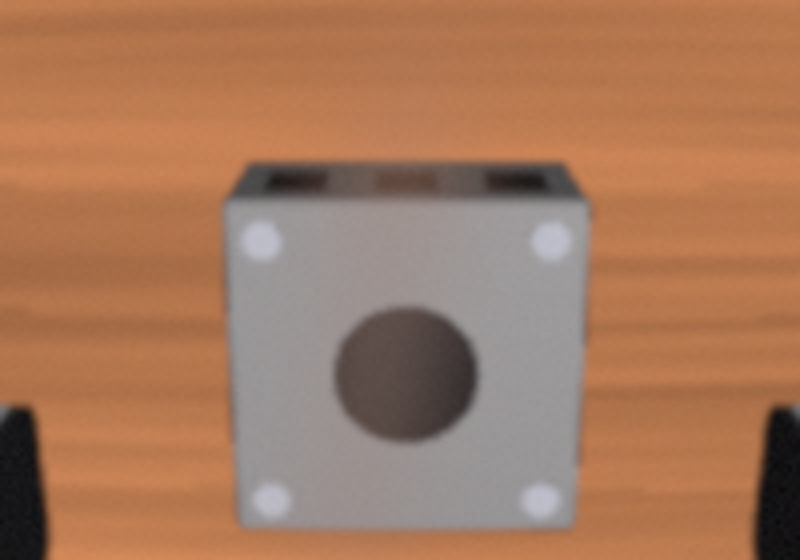

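View pics/m7b.png

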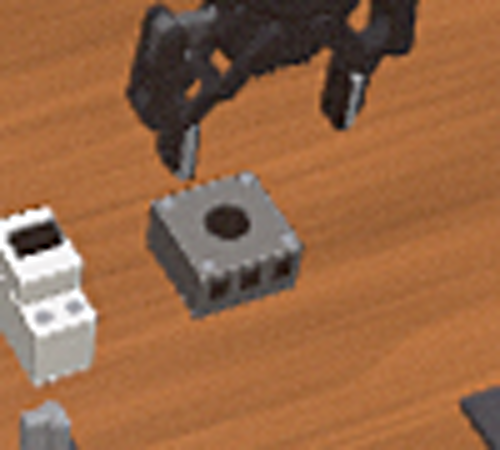

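```bash
python3 - <<'E'
from go import *
w=load("pics/wrist7.npz")
P=np.array([plane(w,220+x/4,140+y/4,.036,True)[:2]*1000 for x,y in [(226,201),(590,200),(577,528),(240,529)]]);print(P.round(1),P.mean(0), [np.linalg.norm(P[i]-P[i-1]).round(1) for i in range(4)])
c=P.mean(0)/1000
E
python3 go.py 0.42 0.19 0.012 -90
```

```text
[[436.2 218.9]
 [436.3 156.4]
 [372.9 155.9]
 [372.8 219.3]] [404.5535987 187.623928 ] [np.float64(63.4), np.float64(62.5), np.float64(63.3), np.float64(63.4)]
delta mm [-0.7 -0.4 84.1] rotvec [-0.0014  0.0009 -0.0022] min rows 1.3
```

```bash
python3 - <<'E'
from go import *
s=load("pics/scene1.npz")
print(plane(s,340+228/5,110+222/5,.036))
print(proj(s,[.42,.19,.036]))
w=load("pics/wrist7.npz")
print("wrist hole",plane(w,220+406/4,140+373/4,.036,True))
from cell import get_image
im=get_image("top"); np.savez("pics/top7.npz",**im); crop(im,170,190,290,310,5,"pics/m7c.png"); print(manip.state()["tool_pos"])
E
```

```text
[0.40982729 0.19020047 0.036     ]
[387.24778559 156.92167733]
wrist hole [0.40472227 0.18804594 0.036     ]
[0.41895702 0.18900953 0.09548506]
```

View pics/m7c.png

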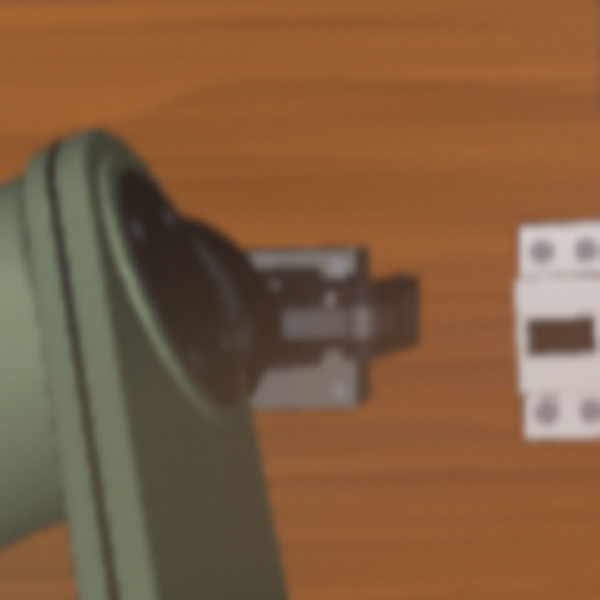

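```bash
python3 - <<'E'
from go import *
t=load("pics/top7.npz")
print(plane(t,241.6,240,.036),plane(t,241.6,271.2,.036))
s=load("pics/scene1.npz")
# scene top corners of m7b crop
for x,y in [(245,175),(300,245),(205,268),(152,210)]: print(plane(s,340+x/5,110+y/5,.036)*1000)
E
```

```text
[0.43425543 0.15572853 0.036     ] [0.37165246 0.15656235 0.036     ]
[381.43514871 215.94355856  36.        ]
[440.4727281  218.75912547  36.        ]
[435.18601742 162.7851123   36.        ]
[385.22821394 155.22862962  36.        ]
```

Emit:
servo_tool:
  deltas: [1,14.5,20,0,0,0,1,14.5,60,0,0,0,1,14.5,82,0,0,0,1,14.5,82,0,0,0,1,14.5,82,0,0,0]

```text
time_s: 11.18
tool_pos: [0.4045, 0.188, 0.0134]
eef_rot: [179.9, -0.0, -90.1]
contact_force: [0.7, -0.3, 0.2]
gripper_width: 0.0851
```

Emit:
servo_tool:
  deltas: [0,0,0,0,0,0,0,0,0,0,0,0,0,0,0,0,0,0,0,0,0,0,0,0,0,0,0,0,0,0]
  grip: 0

```text
time_s: 11.8
tool_pos: [0.4053, 0.1884, 0.0145]
eef_rot: [-179.9, 0.1, -90.1]
contact_force: [-1.2, 0.8, 5.2]
gripper_width: 0.0628
```

Emit:
servo_tool:
  deltas: [0,0,-40,0,0,0,0,0,-80,0,0,0,0,0,-115,0,0,0,0,0,-115,0,0,0]

```text
time_s: 12.3
tool_pos: [0.4067, 0.189, 0.1321]
eef_rot: [-179.6, 0.2, -90.1]
contact_force: [-0.1, -0.5, -1.8]
gripper_width: 0.0628
```

```bash
python3 - <<'E'
from go import *
from cell import get_image
im=get_image("wrist"); np.savez("pics/wrist8.npz",**im); cv2.imwrite("pics/m8.png",cv2.resize(im["pixels"][160:360,200:440],(720,600),interpolation=2))
print(manip.state()["tool_pos"])
E
python3 go.py 0.55 -0.005 0.13 -89.3
```

```text
[0.40532385 0.1883935  0.13029492]
delta mm [ 193.1 -145.1    0.5] rotvec [-0.0037  0.0019 -0.0145] min rows 3.9
```

View pics/m8.png

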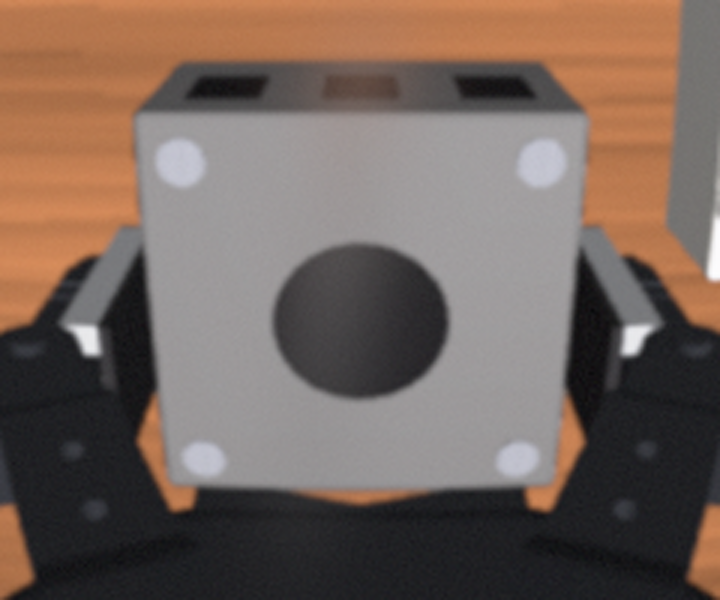

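Emit:
servo_tool:
  deltas: [39,-29,0,0,0,-0.003,78,-58,0,0,0,-0.006,117,-87,0,0,0,-0.009,155,-116,0,0,0,-0.012,193,-145,0,0,0,-0.0145,193,-145,15,0,0,-0.0145,193,-145,30,0,0,-0.0145,193,-145,30,0,0,-0.0145]

```text
time_s: 13.35
tool_pos: [0.5474, -0.0039, 0.098]
eef_rot: [179.9, 0.1, -89.2]
contact_force: [-1.6, 0.5, -1.8]
gripper_width: 0.0625
```

```bash
python3 - <<'E'
from go import *
from cell import get_image
im=get_image("wrist"); np.savez("pics/wrist9.npz",**im); cv2.imwrite("pics/m9.png",cv2.resize(im["pixels"][20:240,200:440],(654,600),interpolation=2))
print(manip.state()["tool_pos"])
E
python3 go.py 0.55 -0.005 0.10 -89.3
```

```text
[ 0.54844277 -0.00391209  0.0991548 ]
delta mm [ 1.1 -1.5 -0.8] rotvec [-0.0003  0.0022  0.0014] min rows 0.0
```

View pics/m9.png

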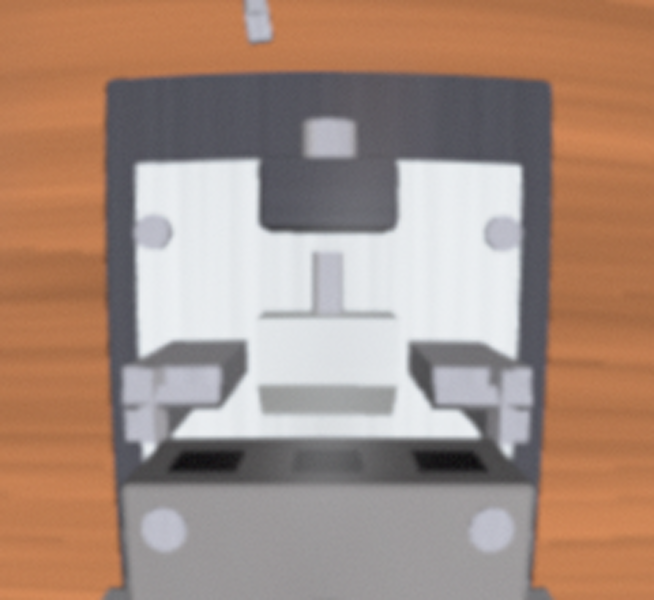

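```bash
python3 - <<'E'
from go import *
w=load("pics/wrist9.npz"); k=.3667
P=lambda x,y,z: np.round(plane(w,200+x*k,20+y*k,z,True)[:2]*1000,1)
print("front top",P(124,485,.1206),P(532,485,.1206)," front bottom",P(160,440,.0846),P(500,440,.0846))
print("post x-leg outer",P(160,366,.074),P(500,366,.074)," inner",P(190,405,.074),P(460,405,.074), "at .070", P(190,405,.070))
print("x-leg y ends",P(221,390,.074),P(433,390,.074), "y outer",P(124,385,.074),P(532,385,.074),"y inner",P(160,425,.074),P(500,425,.074))
print("jaw low",P(330,413,.026),"high",P(330,386,.04))
print("plate far",P(107,84,.008),P(550,84,.008))
t=load("pics/top0.npz")
E
```

```text
front top [578.6  25.4] [579.5 -35.5]  front bottom [577.6  26.9] [578.5 -37.8]
post x-leg outer [590.4  28.7] [591.3 -39.2]  inner [582.5  22.7] [583.2 -31.4] at .070 [581.8  23.4]
x-leg y ends [585.5  16.4] [586.1 -25.9] y outer [586.6  36.3] [587.7 -46.1] y inner [578.3  29. ] [579.3 -39.9]
jaw low [572.2  -5.6] high [581.3  -5.4]
plate far [662.   57.2] [663.6 -65.2]
```

Emit:
servo_tool:
  deltas: [0,-2,0,0,0,0,0,-2,5,0,0,0,0,-2,10,0,0,0,0,-2,13,0,0,0,0,-2,15,0,0,0]

```text
time_s: 14.02
tool_pos: [0.5501, -0.0039, 0.084]
eef_rot: [180.0, 0.1, -89.2]
contact_force: [-1.3, 0.0, -0.9]
gripper_width: 0.0625
```

Bottom at ≈ 0.0695, already inside the lead-in with no contact. Continue.

Emit:
servo_tool:
  deltas: [0,0,3,0,0,0,0,0,6,0,0,0,0,0,9,0,0,0,0,0,12,0,0,0,0,0,12,0,0,0]

```text
time_s: 14.65
tool_pos: [0.5499, -0.0038, 0.0716]
eef_rot: [179.9, 0.1, -89.2]
contact_force: [-2.3, -0.4, -1.2]
gripper_width: 0.0627
```

Emit:
servo_tool:
  deltas: [0,0.5,0,0,0,0,0,1,0,0,0,0,0,1.5,0,0,0,0,0,1.5,0,0,0,0]

```text
time_s: 15.15
tool_pos: [0.5485, -0.0038, 0.0717]
eef_rot: [180.0, 0.1, -89.2]
contact_force: [-0.1, -0.0, -2.3]
gripper_width: 0.0623
```

Emit:
servo_tool:
  deltas: [0,0.5,0,0,0,0,0,1,0,0,0,0,0,1.5,0,0,0,0,0,1.5,0,0,0,0]

```text
time_s: 15.65
tool_pos: [0.5475, -0.0039, 0.0719]
eef_rot: [-180.0, 0.1, -89.2]
contact_force: [2.6, 0.0, -2.4]
gripper_width: 0.0624
```

Emit:
servo_tool:
  deltas: [0,-0.7,4,0,0,0,0,-0.7,8,0,0,0,0,-0.7,12,0,0,0,0,-0.7,16,0,0,0,0,-0.7,19,0,0,0,0,-0.7,19,0,0,0]

```text
time_s: 16.4
tool_pos: [0.548, -0.0038, 0.0525]
eef_rot: [180.0, 0.1, -89.2]
contact_force: [0.3, 0.8, -2.1]
gripper_width: 0.0623
```

Emit:
servo_tool:
  deltas: [0,0,2,0,0,0,0,0,4,0,0,0,0,0,6,0,0,0,0,0,6,0,0,0]

```text
time_s: 16.9
tool_pos: [0.5478, -0.0038, 0.0467]
eef_rot: [180.0, 0.1, -89.2]
contact_force: [-1.7, -2.0, 3.3]
gripper_width: 0.0627
```

Emit:
servo_tool:
  deltas: [0,0,2,0,0,0,0,0,4,0,0,0,0,0,6,0,0,0,0,0,6,0,0,0]

```text
time_s: 17.4
tool_pos: [0.5476, -0.0038, 0.0409]
eef_rot: [180.0, 0.1, -89.2]
contact_force: [-3.2, -0.0, 4.6]
gripper_width: 0.0626
```

Emit:
servo_tool:
  deltas: [0,0,2,0,0,0,0,0,4,0,0,0,0,0,6,0,0,0,0,0,8,0,0,0,0,0,10,0,0,0,0,0,10,0,0,0]

```text
time_s: 18.15
tool_pos: [0.5476, -0.0038, 0.0304]
eef_rot: [179.9, 0.1, -89.2]
contact_force: [-0.7, 0.1, -1.7]
gripper_width: 0.0623
```

Emit:
servo_tool:
  deltas: [0,0,1.5,0,0,0,0,0,3,0,0,0,0,0,4.5,0,0,0,0,0,4.5,0,0,0]

```text
time_s: 18.65
tool_pos: [0.5476, -0.0037, 0.0266]
eef_rot: [180.0, 0.1, -89.2]
contact_force: [-1.8, 0.2, 6.2]
gripper_width: 0.0623
```

```bash
python3 - <<'E'
from go import *
from cell import get_image
im=get_image("wrist"); np.savez("pics/wrist10.npz",**im); cv2.imwrite("pics/m10.png",cv2.resize(im["pixels"][60:360,160:480],(640,600),interpolation=2))
im=get_image("scene"); crop(im,310,170,410,280,5,"pics/m10b.png")
E
```

```text
(no output)
```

View pics/m10.png

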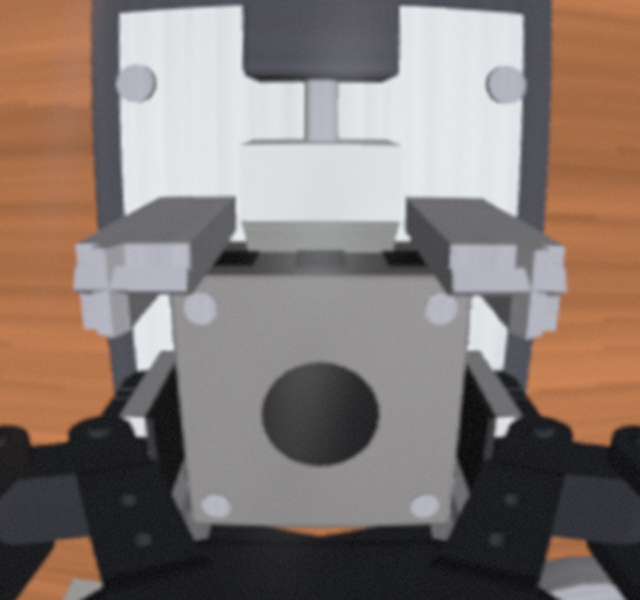

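View pics/m10b.png

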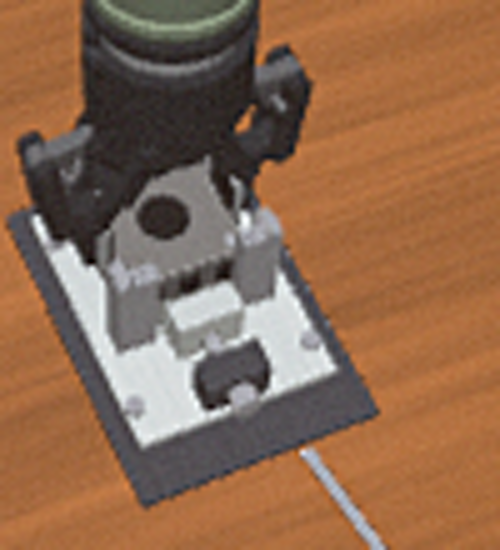

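Emit:
servo_tool:
  deltas: [0,0,1.5,0,0,0,0,0,1.5,0,0,0]

```text
time_s: 19.0
tool_pos: [0.5476, -0.0037, 0.0265]
eef_rot: [180.0, 0.1, -89.2]
contact_force: [-5.2, 0.7, 11.7]
gripper_width: 0.0622
```

Emit:
servo_tool:
  deltas: [0,0,0,0,0,0,0,0,0,0,0,0,0,0,0,0,0,0]
  grip: 100

```text
time_s: 19.38
tool_pos: [0.5477, -0.0037, 0.0263]
eef_rot: [180.0, 0.1, -89.2]
contact_force: [-0.3, 0.4, 0.1]
gripper_width: 0.0854
```

Emit:
servo_tool:
  deltas: [0,0,-15,0,0,0,0,0,-60,0,0,0,0,0,-120,0,0,0,0,0,-140,0,0,0,0,0,-140,0,0,0]

```text
time_s: 20.0
tool_pos: [0.5489, -0.0041, 0.1689]
eef_rot: [-179.7, 0.1, -89.2]
contact_force: [0.5, 0.1, -1.0]
gripper_width: 0.0856
```

```bash
python3 - <<'E'
from go import *
from cell import get_image
im=get_image("wrist"); np.savez("pics/wrist11.npz",**im); cv2.imwrite("pics/m11.png",cv2.resize(im["pixels"][60:260,220:420],(600,600),interpolation=2))
im=get_image("scene"); np.savez("pics/scene11.npz",**im); crop(im,310,170,410,280,5,"pics/m11b.png")
print(manip.state()["tool_pos"])
E
python3 go.py 0.381 -0.223 0.12 -94
```

```text
[ 0.54708675 -0.00400819  0.16582816]
delta mm [216.8 169.   45.6] rotvec [0.0013 0.0021 0.0832] min rows 4.5
```

View pics/m11.png

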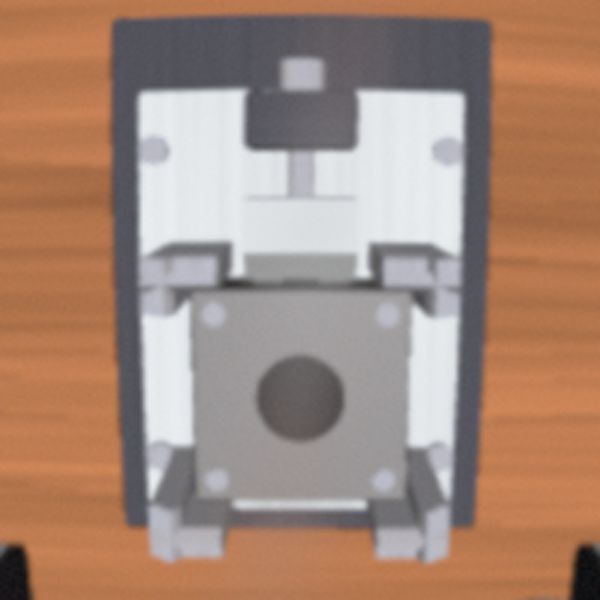

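View pics/m11b.png

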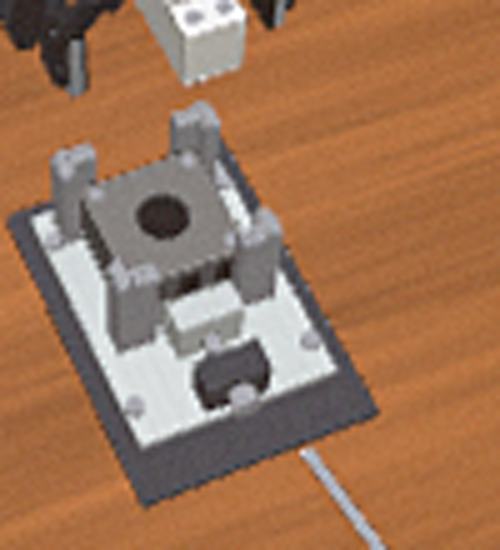

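Housing is home: TCP stopped at 26.5 mm, which puts its underside at floor height. It sits flat and square between the posts. Now the spacer.

Emit:
servo_tool:
  deltas: [43,34,0,0,0,0.017,87,68,0,0,0,0.034,130,101,5,0,0,0.05,174,135,15,0,0,0.067,217,169,35,0,0,0.083,217,169,46,0,0,0.083,217,169,46,0,0,0.083]

```text
time_s: 20.98
tool_pos: [0.3801, -0.2224, 0.118]
eef_rot: [179.7, 0.2, -94.0]
contact_force: [0.2, 0.8, 0.2]
gripper_width: 0.0856
```

```bash
python3 - <<'E'
from go import *
from cell import get_image
w=load("pics/wrist11.npz")
P=np.array([plane(w,220+x/3,60+y/3,.048,True)[:2]*1000 for x,y in [(191,292),(412,292),(407,500),(196,500)]]);print("housing in nest",P.round(1).tolist(),P.mean(0))
im=get_image("wrist"); np.savez("pics/wrist12.npz",**im); cv2.imwrite("pics/m12.png",cv2.resize(im["pixels"][120:280,220:420],(750,600),interpolation=2))
print(manip.state()["tool_pos"])
E
python3 go.py 0.381 -0.223 0.12 -94
```

```text
housing in nest [[577.5, 26.2], [578.3, -37.0], [515.2, -38.2], [514.4, 25.7]] [546.35384847  -5.80080035]
[ 0.38102232 -0.22243912  0.11876845]
delta mm [ 0.6 -0.  -1.2] rotvec [0.003  0.0033 0.0008] min rows 0.0
```

View pics/m12.png

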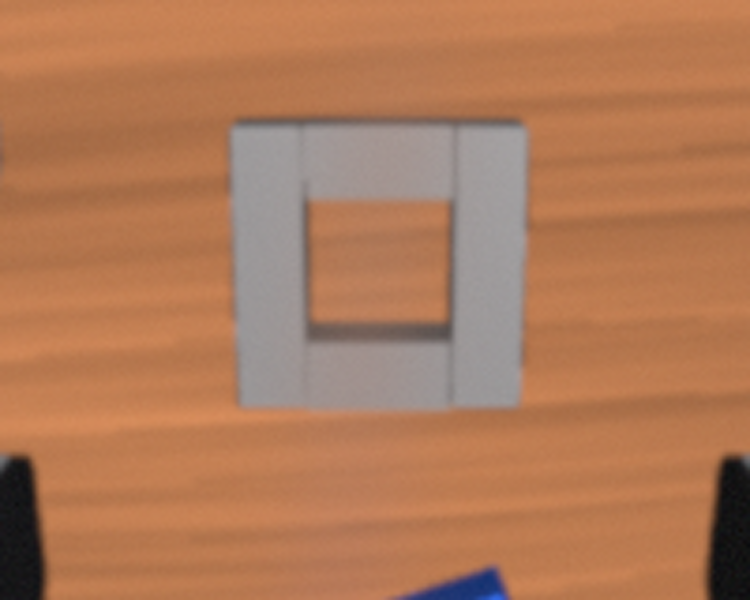

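```bash
python3 - <<'E'
from go import *
w=load("pics/wrist12.npz")
P=np.array([plane(w,220+x/3.75,120+y/3.75,.016,True)[:2]*1000 for x,y in [(231,124),(527,124),(520,407),(240,407)]]);print(P.round(1).tolist(),P.mean(0))
s=load("pics/scene1.npz")
for z in (.095,.1,.105,.11): print(z,proj(s,[.42,.189-.046,z]),proj(s,[.42,.189+.046,z]))
E
```

```text
[[416.1, -195.6], [411.7, -258.1], [347.9, -254.1], [352.3, -191.1]] [ 382.01206547 -224.7337137 ]
0.095 [374.07456721 146.78791671] [405.01919845 137.04048498]
0.1 [374.25828435 145.4404401 ] [405.32914159 135.67931589]
0.105 [374.44358301 144.08136393] [405.64169869 134.30666722]
0.11 [374.63048367 142.71053776] [405.95690293 132.92239313]
```

Emit:
servo_tool:
  deltas: [2,-1,40,0.003,0.003,0,2,-1,85,0.003,0.003,0,2,-1,110,0.003,0.003,0,2,-1,118,0.003,0.003,0,2,-1,118,0.003,0.003,0]

```text
time_s: 21.65
tool_pos: [0.3825, -0.2237, 0.001]
eef_rot: [-180.0, 0.0, -93.9]
contact_force: [0.4, -0.2, 0.2]
gripper_width: 0.0856
```

Emit:
servo_tool:
  deltas: [0,0,1,0,0,0,0,0,1,0,0,0,0,0,1,0,0,0,0,0,1,0,0,0,0,0,1,0,0,0]
  grip: 0

```text
time_s: 22.28
tool_pos: [0.3836, -0.224, 0.0015]
eef_rot: [-179.8, -0.1, -93.9]
contact_force: [0.3, 1.7, 5.7]
gripper_width: 0.0621
```

Emit:
servo_tool:
  deltas: [0,0,-40,0,0,0,0,0,-80,0,0,0,0,0,-120,0,0,0,0,0,-120,0,0,0]

```text
time_s: 22.78
tool_pos: [0.3852, -0.2251, 0.125]
eef_rot: [-179.4, -0.3, -93.9]
contact_force: [-0.6, -0.4, -1.2]
gripper_width: 0.0622
```

```bash
python3 - <<'E'
from go import *
from cell import get_image
im=get_image("wrist"); np.savez("pics/wrist13.npz",**im); cv2.imwrite("pics/m13.png",cv2.resize(im["pixels"][160:360,200:440],(720,600),interpolation=2))
print(manip.state()["tool_pos"])
E
python3 go.py 0.549 -0.004 0.11 -89.3
```

```text
[ 0.38387873 -0.22434708  0.12315023]
delta mm [-231.  -149.8   13.6] rotvec [-0.0072 -0.0033 -0.0798] min rows 4.4
```

View pics/m13.png

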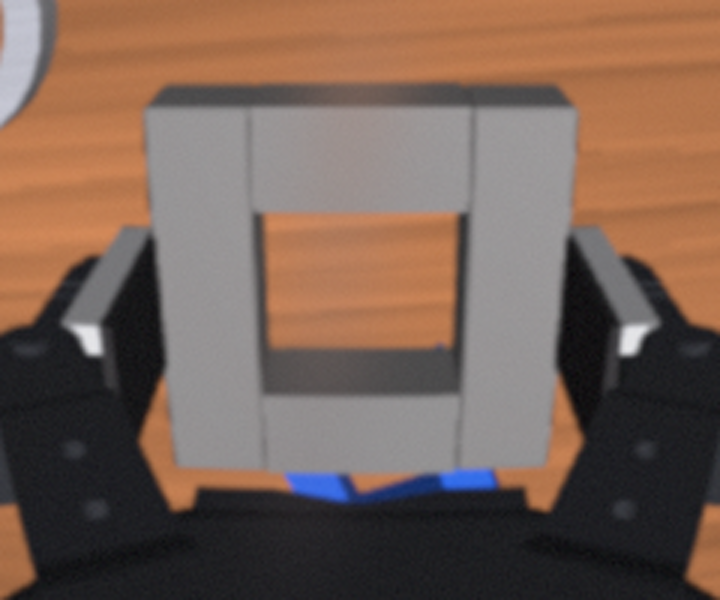

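Emit:
servo_tool:
  deltas: [-46,-30,0,-0.007,-0.003,-0.016,-92,-60,0,-0.007,-0.003,-0.032,-138,-90,2,-0.007,-0.003,-0.048,-185,-120,5,-0.007,-0.003,-0.064,-231,-150,9,-0.007,-0.003,-0.08,-231,-150,14,-0.007,-0.003,-0.08,-231,-150,24,-0.007,-0.003,-0.08,-231,-150,24,-0.007,-0.003,-0.08]

```text
time_s: 23.82
tool_pos: [0.5473, -0.005, 0.0979]
eef_rot: [179.8, -0.0, -89.4]
contact_force: [0.4, -0.5, -1.0]
gripper_width: 0.0626
```

```bash
python3 - <<'E'
from go import *
from cell import get_image
im=get_image("wrist"); np.savez("pics/wrist14.npz",**im); cv2.imwrite("pics/m14.png",cv2.resize(im["pixels"][20:240,200:440],(654,600),interpolation=2))
print(manip.state()["tool_pos"])
E
python3 go.py 0.549 -0.0038 0.09 -89.3
```

```text
[ 0.54793894 -0.00513545  0.09870741]
delta mm [-1.3 -1.1  8.7] rotvec [ 0.0022 -0.0004 -0.0015] min rows 0.1
```

View pics/m14.png

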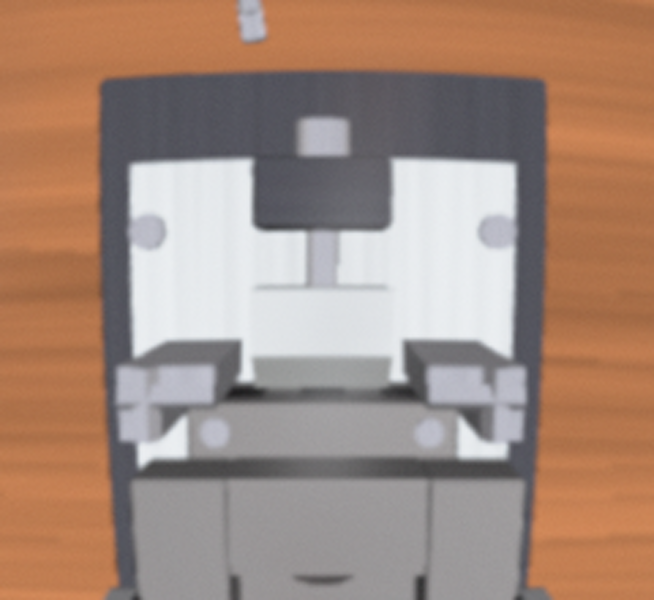

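```bash
python3 - <<'E'
from go import *
w=load("pics/wrist14.npz"); k=.3667
P=lambda x,y,z: np.round(plane(w,200+x*k,20+y*k,z,True)[:2]*1000,1)
print("spacer front top",P(133,479,.1127),P(525,478,.1127)," bottom",P(150,462,.097),P(510,462,.097))
print("housing",P(188,403,.048),P(458,403,.048)," post y ends",P(216,385,.074),P(426,385,.074),"outer",P(160,366,.074),P(490,366,.074))
E
```

```text
spacer front top [577.5  24.6] [578.3 -37.5]  bottom [576.3  25.1] [577.  -38.4]
housing [578.2  26.1] [578.9 -36.5]  post y ends [586.5  16.1] [586.9 -25.7] outer [590.3  27.4] [591.  -38.5]
```

Emit:
servo_tool:
  deltas: [-1.3,-2,5,0.002,0,0,-1.3,-2,15,0.002,0,0,-1.3,-2,22,0.002,0,0,-1.3,-2,26,0.002,0,0,-1.3,-2,30,0.002,0,0]

```text
time_s: 24.5
tool_pos: [0.5499, -0.0038, 0.0684]
eef_rot: [180.0, -0.0, -89.4]
contact_force: [-0.1, 0.6, -0.1]
gripper_width: 0.0624
```

Inside the posts with no contact. Continue to just above the seat (TCP ≈ 0.0495).

Emit:
servo_tool:
  deltas: [0,0.5,5,0,0,0,0,0.8,10,0,0,0,0,0.8,14,0,0,0,0,0.8,17,0,0,0,0,0.8,17,0,0,0]

```text
time_s: 25.12
tool_pos: [0.549, -0.0038, 0.0512]
eef_rot: [180.0, -0.0, -89.4]
contact_force: [0.1, -0.1, -1.0]
gripper_width: 0.062
```

Emit:
servo_tool:
  deltas: [0,0,1,0,0,0,0,0,2,0,0,0,0,0,3,0,0,0,0,0,3,0,0,0]

```text
time_s: 25.62
tool_pos: [0.5491, -0.0038, 0.0495]
eef_rot: [-180.0, -0.0, -89.4]
contact_force: [-2.9, 0.1, 8.1]
gripper_width: 0.0623
```

Seated exactly at the expected height (0.0495). Release and look.

Emit:
servo_tool:
  deltas: [0,0,0,0,0,0,0,0,0,0,0,0,0,0,0,0,0,0]
  grip: 100

```text
time_s: 26.0
tool_pos: [0.5491, -0.0038, 0.0493]
eef_rot: [-180.0, -0.0, -89.4]
contact_force: [-0.4, -0.6, 0.3]
gripper_width: 0.0854
```

Emit:
servo_tool:
  deltas: [0,0,-15,0,0,0,0,0,-60,0,0,0,0,0,-120,0,0,0,0,0,-140,0,0,0,0,0,-140,0,0,0]

```text
time_s: 26.62
tool_pos: [0.5502, -0.0037, 0.192]
eef_rot: [-179.7, -0.0, -89.4]
contact_force: [-0.8, 0.1, -1.2]
gripper_width: 0.0852
```

```bash
python3 - <<'E'
from go import *
from cell import get_image
im=get_image("wrist"); np.savez("pics/wrist15.npz",**im); cv2.imwrite("pics/m15.png",cv2.resize(im["pixels"][60:260,220:420],(600,600),interpolation=2))
im=get_image("scene"); np.savez("pics/scene15.npz",**im); crop(im,310,170,410,280,5,"pics/m15b.png")
print(manip.state()["tool_pos"])
cv2.imwrite("pics/m15c.png",load("pics/wrist15.npz")["pixels"])
E
```

```text
[ 0.54846438 -0.00368596  0.18883401]
```

View pics/m15.png

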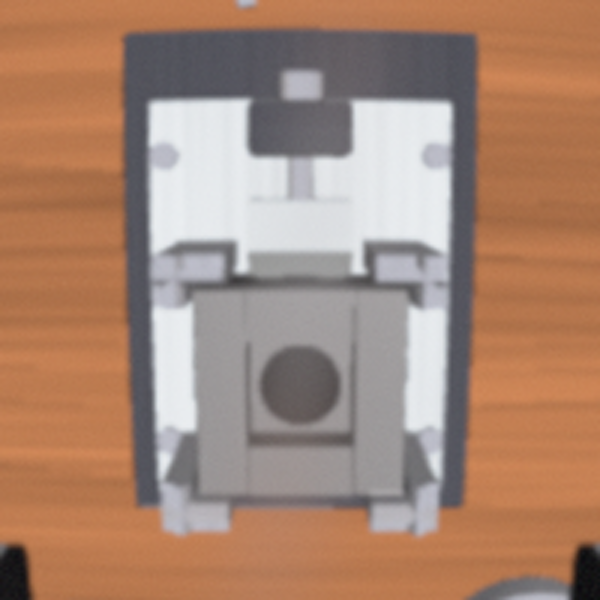

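View pics/m15b.png

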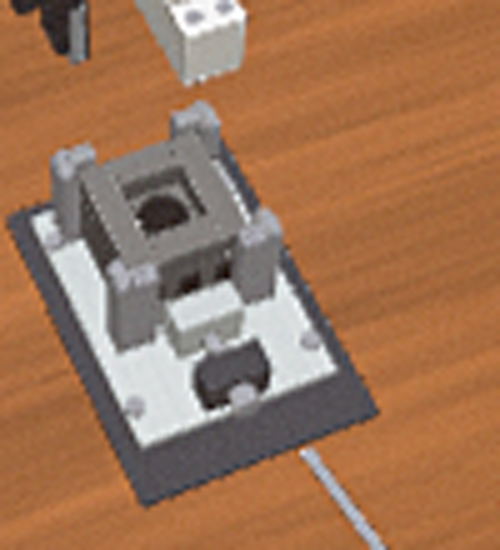

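Spacer lies flat and square on the housing. Now the dial.

```bash
python3 - <<'E'
from go import *
t=load("pics/top0.npz"); 
print("dial face",plane(t,165.5,157.2,.0765))
for x,y in [(137,50),(215,52),(215,275),(80,275)]: print("foot",plane(t,140+x/4,120+y/4,.006)*1000)
bar=[(85,105),(100,105),(96,205),(112,205)]
a=plane(t,140+92/4,120+105/4,.08);b=plane(t,140+104/4,120+205/4,.073);print("bar",a,b)
E
python3 go.py 0.56 0.29 0.18 -89.5 25
```

```text
dial face [0.59959044 0.29437025 0.0765    ]
foot [662.55872002 299.33083826   6.        ]
foot [660.68628189 258.4070984    6.        ]
foot [542.68908537 259.30902196   6.        ]
foot [544.22410648 329.63955774   6.        ]
bar [0.62052285 0.29792918 0.08      ] [0.57254401 0.29468836 0.073     ]
delta mm [-293.5  -14.7    8.7] rotvec [0.4374 0.004  0.0021] min rows 4.7
```

Emit:
servo_tool:
  deltas: [-49,-2,1,0.073,0,0,-98,-4,2,0.146,0,0,-147,-7,4,0.22,0,0,-196,-10,6,0.29,0,0,-245,-12,7,0.365,0,0,-294,-15,9,0.437,0,0.002,-294,-15,9,0.437,0,0.002,-294,-15,9,0.437,0,0.002]

```text
time_s: 27.72
tool_pos: [0.5594, 0.2898, 0.1781]
eef_rot: [-155.2, -0.1, -89.5]
contact_force: [0.1, 0.0, -0.4]
gripper_width: 0.085
```

```bash
python3 - <<'E'
from go import *
from cell import get_image
im=get_image("wrist"); np.savez("pics/wrist16.npz",**im); cv2.imwrite("pics/m16.png",im["pixels"])
st=manip.state(); print(st["tool_pos"],st["joints"],RT(st).apply([0,0,1]))
E
```

```text
[0.55995703 0.2892619  0.178631  ] [ 32.82287627  16.89828946 104.55294597 -20.98286371  39.13609674
 136.44511312] [ 0.42016765  0.00206621 -0.90744414]
```

View pics/m16.png

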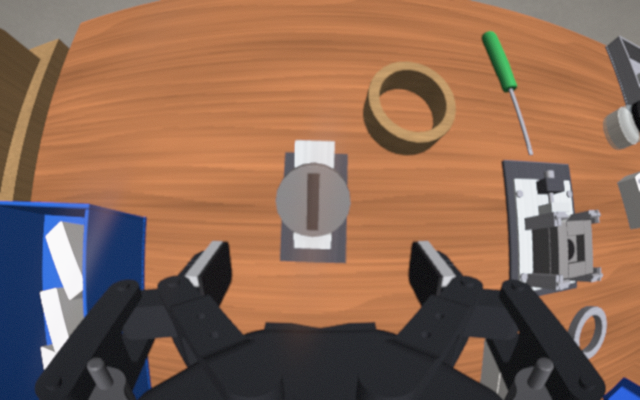

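```bash
python3 - <<'E'
from go import *
w=load("pics/wrist16.npz"); k=5
crop(w,265,130,365,270,4,"pics/m16b.png")
hsv=cv2.cvtColor(w["pixels"],cv2.COLOR_BGR2HSV)
print(hsv[180,300],hsv[215,330],hsv[170,285],hsv[165,290],hsv[240,290])
n=np.array([-np.sin(np.radians(25)),0,np.cos(np.radians(25))])
o0=np.array([.602,.2945,.062])+.016*n
def pl(u,v):
    o,d=ray(w,u,v,True); return o+d*(n@(o0-o))/(n@d)
for p in [(276,200),(350,200),(313,163),(313,236)]: print(p,pl(*p)*1000)
print("bar",pl(312,173)*1000,pl(313,230)*1000)
E
```

```text
[  9  12 144] [  4  14 145] [155  16  98] [124  21  96] [143  11  97]
(276, 200) [598.52629938 325.52610666  78.0342335 ]
(350, 200) [599.06194482 263.23486882  78.28400907]
(313, 163) [627.17769873 294.40510593  91.39460044]
(313, 236) [569.28722868 294.22542523  64.39983092]
bar [619.64537219 295.18928513  87.88221889] [574.3823333  294.23297477  66.77571722]
```

View pics/m16b.png

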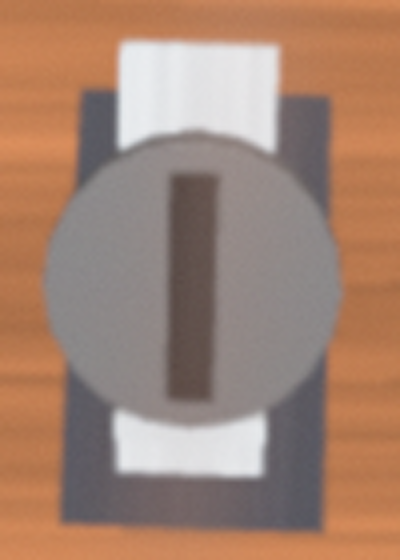

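```bash
python3 go.py 0.5815 0.2944 0.113 -89.8 25; python3 go.py 0.607 0.2944 0.0585 -89.8 25
```

```text
delta mm [-5.1  8.  68.6] rotvec [0.0027 0.0021 0.0043] min rows 1.1
delta mm [ -4.9   7.7 128.8] rotvec [0.0027 0.0021 0.0043] min rows 2.1
```

Emit:
servo_tool:
  deltas: [-5,8,30,0.003,0.002,0.004,-5,8,68,0.003,0.002,0.004,-5,8,90,0.003,0.002,0.004,-5,8,110,0.003,0.002,0.004,-5,8,124,0.003,0.002,0.004,-5,8,128.5,0.003,0.002,0.004,-5,8,128.5,0.003,0.002,0.004]

```text
time_s: 28.65
tool_pos: [0.6068, 0.2945, 0.0589]
eef_rot: [-155.0, -0.1, -89.8]
contact_force: [0.5, -0.1, -0.2]
gripper_width: 0.0852
```

```bash
python3 - <<'E'
from go import *
from cell import get_image
im=get_image("wrist"); np.savez("pics/wrist17.npz",**im); cv2.imwrite("pics/m17.png",im["pixels"])
st=manip.state(); print(st["tool_pos"],st["contact_force"])
E
```

```text
[0.60683494 0.29464839 0.05925612] [0.03278499 0.61890986 0.13705843]
```

View pics/m17.png

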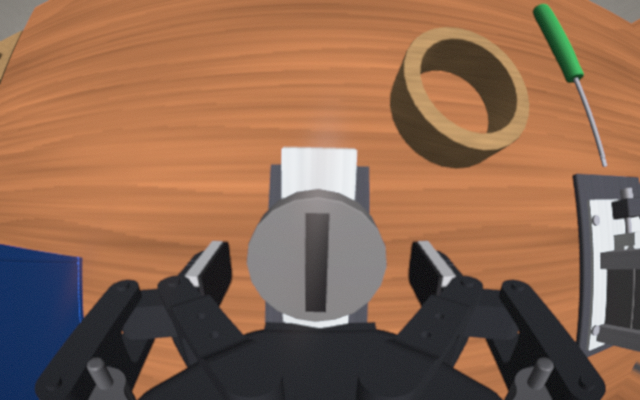

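Dial centred between the open fingers. Close.

Emit:
servo_tool:
  deltas: [0,0,0,0,0,0,0,0,0,0,0,0,0,0,0,0,0,0,0,0,0,0,0,0,0,0,0,0,0,0]
  grip: 0

```text
time_s: 29.32
tool_pos: [0.6068, 0.2951, 0.0607]
eef_rot: [-154.8, -0.0, -89.8]
contact_force: [-3.0, -0.3, 4.8]
gripper_width: 0.0617
```

```bash
python3 - <<'E'
from go import *
from cell import get_image
im=get_image("wrist"); np.savez("pics/wrist18.npz",**im); cv2.imwrite("pics/m18.png",cv2.resize(im["pixels"][160:360,200:440],(720,600),interpolation=2))
st=manip.state(); print(st["tool_pos"],st["contact_force"])
E
```

```text
[0.60677493 0.29511008 0.06073679] [-3.41974485  1.00279577  4.92256551]
```

View pics/m18.png

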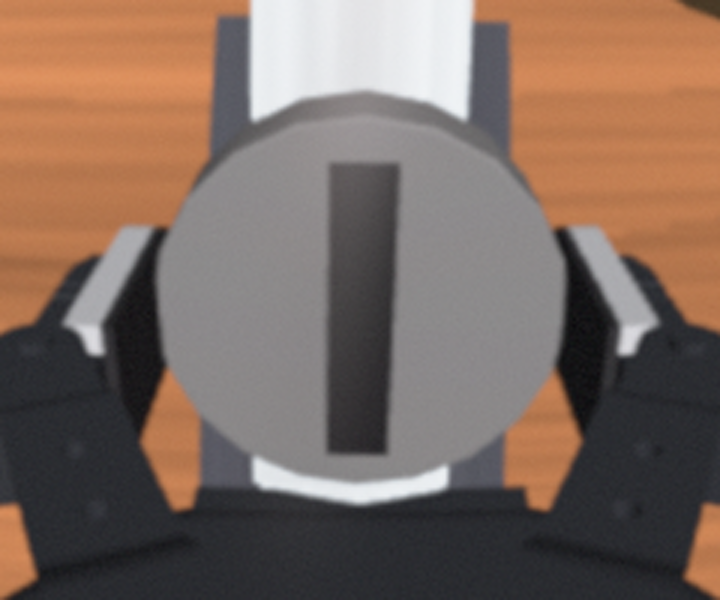

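Emit:
servo_tool:
  deltas: [0,0,-15,0,0,0,0,0,-45,0,0,0,0,0,-80,0,0,0,0,0,-100,0,0,0,0,0,-100,0,0,0]

```text
time_s: 30.0
tool_pos: [0.5644, 0.2955, 0.1533]
eef_rot: [-154.7, 0.1, -89.7]
contact_force: [-0.5, -0.1, -0.6]
gripper_width: 0.0613
```

```bash
python3 - <<'E'
from go import *
from cell import get_image
im=get_image("wrist"); np.savez("pics/wrist19.npz",**im); cv2.imwrite("pics/m19.png",cv2.resize(im["pixels"][160:360,200:440],(720,600),interpolation=2))
st=manip.state(); print(st["tool_pos"],st["contact_force"])
E
python3 go.py 0.549 -0.0038 0.13 -89.4
```

```text
[0.56411223 0.29507032 0.15174516] [ 0.42590916  0.23715151 -0.69387411]
delta mm [298.8  24.   12.6] rotvec [-0.4397 -0.0011 -0.0063] min rows 4.8
```

View pics/m19.png

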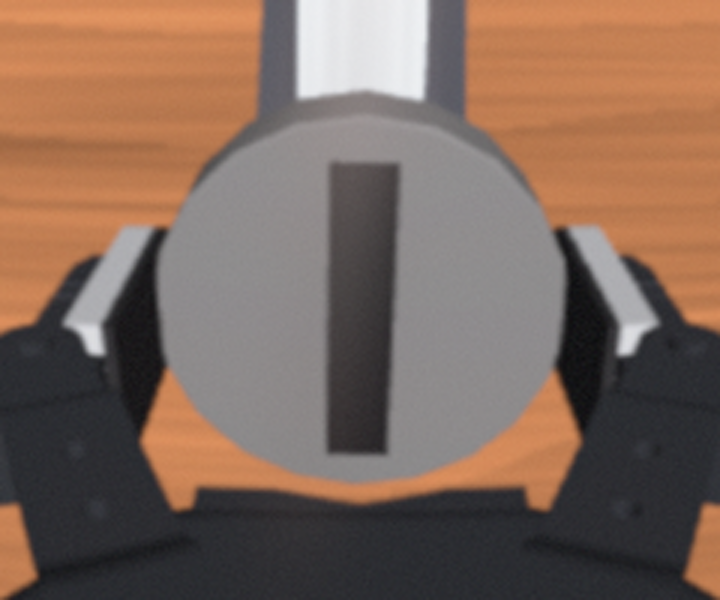

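Emit:
servo_tool:
  deltas: [50,4,2,-0.073,0,0,100,8,4,-0.146,0,-0.001,150,12,6,-0.22,0,-0.002,200,16,8,-0.293,0,-0.003,250,20,10,-0.366,0,-0.005,299,24,12.5,-0.44,-0.001,-0.006,299,24,12.5,-0.44,-0.001,-0.006,299,24,12.5,-0.44,-0.001,-0.006]

```text
time_s: 31.05
tool_pos: [0.5485, -0.0039, 0.1289]
eef_rot: [179.9, 0.0, -89.5]
contact_force: [-0.7, 0.6, -0.0]
gripper_width: 0.0617
```

Emit:
servo_tool:
  deltas: [0,0,15,0,0,0,0,0,30,0,0,0,0,0,30,0,0,0]

```text
time_s: 31.42
tool_pos: [0.5469, -0.0031, 0.0969]
eef_rot: [179.6, 0.0, -89.4]
contact_force: [0.6, 0.1, -1.4]
gripper_width: 0.062
```

```bash
python3 - <<'E'
from go import *
from cell import get_image
im=get_image("wrist"); np.savez("pics/wrist20.npz",**im); cv2.imwrite("pics/m20.png",cv2.resize(im["pixels"][60:300,200:440],(600,600),interpolation=2))
im=get_image("scene"); np.savez("pics/scene20.npz",**im); crop(im,310,160,410,280,5,"pics/m20b.png")
E
python3 go.py 0.549 -0.0038 0.10 -89.4
```

```text
delta mm [ 0.4 -0.7 -1.4] rotvec [ 0.0028  0.0005 -0.0005] min rows 0.0
```

View pics/m20.png

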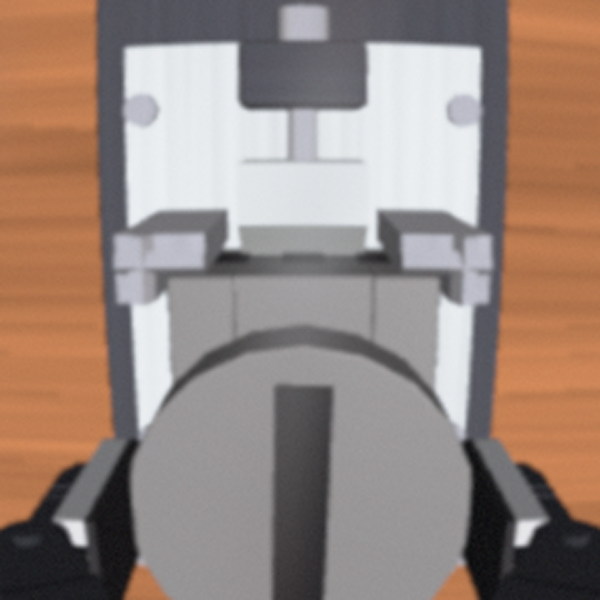

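View pics/m20b.png

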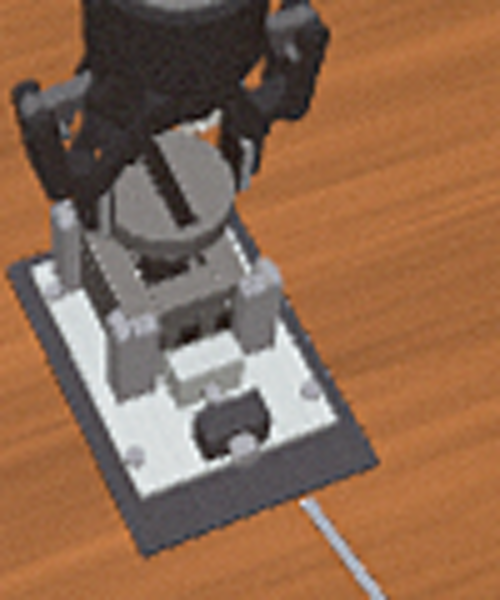

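```bash
python3 - <<'E'
from go import *
w=load("pics/wrist20.npz"); k=.4
P=lambda x,y,z: np.round(plane(w,200+x*k,60+y*k,z,True)[:2]*1000,1)
print("dial front top",P(303,345,.117),"bottom",P(303,326,.101)," sides",P(131,490,.117),P(471,490,.117))
print("spacer front",P(168,278,.064),P(440,278,.064))
print("posts y ends",P(205,235,.074),P(401,235,.074),"outer",P(160,212,.074),P(450,212,.074))
print(manip.state()["tool_pos"])
E
```

```text
dial front top [577.9  -4.7] bottom [577.   -4.8]  sides [550.9  25.4] [551.5 -34.8]
spacer front [578.8  26.3] [579.4 -36.6]
posts y ends [590.1  16.3] [590.5 -25.8] outer [595.1  26. ] [595.8 -36.3]
[ 0.54830675 -0.0034421   0.0985587 ]
```

Emit:
servo_tool:
  deltas: [0.2,-1.5,5,0.003,0,0,0.2,-1.5,12,0.003,0,0,0.2,-1.5,20,0.003,0,0,0.2,-1.5,27,0.003,0,0,0.2,-1.5,32.5,0.003,0,0,0.2,-1.5,32.5,0.003,0,0]

```text
time_s: 32.28
tool_pos: [0.5494, -0.0036, 0.0655]
eef_rot: [179.9, 0.0, -89.4]
contact_force: [-0.4, -0.3, -0.0]
gripper_width: 0.0615
```

Emit:
servo_tool:
  deltas: [0,0,1.5,0,0,0,0,0,3,0,0,0,0,0,4,0,0,0,0,0,4,0,0,0]

```text
time_s: 32.78
tool_pos: [0.5495, -0.0036, 0.0625]
eef_rot: [180.0, 0.0, -89.4]
contact_force: [-1.5, -0.5, 5.4]
gripper_width: 0.062
```

Emit:
servo_tool:
  deltas: [0,0,1,0,0,0,0,0,1.5,0,0,0,0,0,1.5,0,0,0]

```text
time_s: 33.15
tool_pos: [0.5496, -0.0036, 0.0625]
eef_rot: [-180.0, 0.0, -89.4]
contact_force: [-3.2, -0.0, 8.9]
gripper_width: 0.0615
```

Emit:
servo_tool:
  deltas: [0,0,0,0,0,0,0,0,0,0,0,0,0,0,0,0,0,0]
  grip: 100

```text
time_s: 33.52
tool_pos: [0.5495, -0.0036, 0.0623]
eef_rot: [-180.0, 0.0, -89.4]
contact_force: [0.1, 0.3, -0.0]
gripper_width: 0.0855
```

Emit:
servo_tool:
  deltas: [0,0,-15,0,0,0,0,0,-60,0,0,0,0,0,-110,0,0,0,0,0,-120,0,0,0,0,0,-120,0,0,0]

```text
time_s: 34.15
tool_pos: [0.5496, -0.0037, 0.1832]
eef_rot: [-179.9, 0.0, -89.4]
contact_force: [-0.1, -0.1, 0.1]
gripper_width: 0.0853
```

```bash
python3 - <<'E'
from go import *
from cell import get_image
im=get_image("wrist"); np.savez("pics/wrist21.npz",**im); cv2.imwrite("pics/m21.png",cv2.resize(im["pixels"][60:260,220:420],(600,600),interpolation=2))
im=get_image("scene"); np.savez("pics/scene21.npz",**im); crop(im,310,170,410,280,5,"pics/m21b.png")
cv2.imwrite("pics/m21c.png",im["pixels"])
print(manip.state()["tool_pos"])
E
```

```text
[ 0.54852191 -0.00364188  0.18112988]
```

View pics/m21.png

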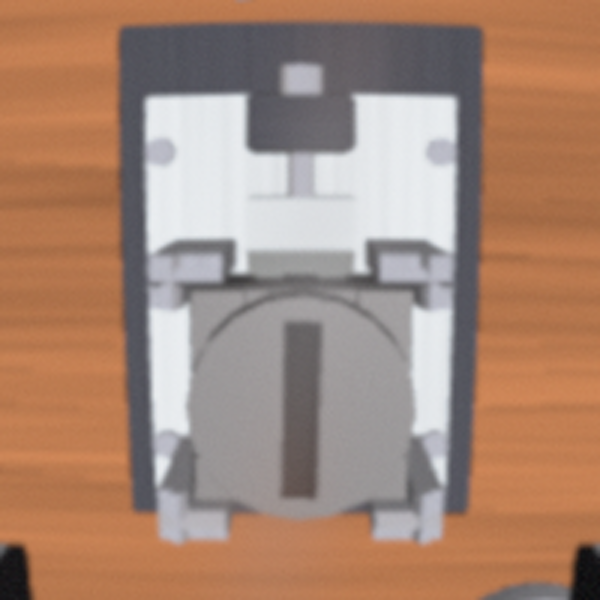

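View pics/m21b.png

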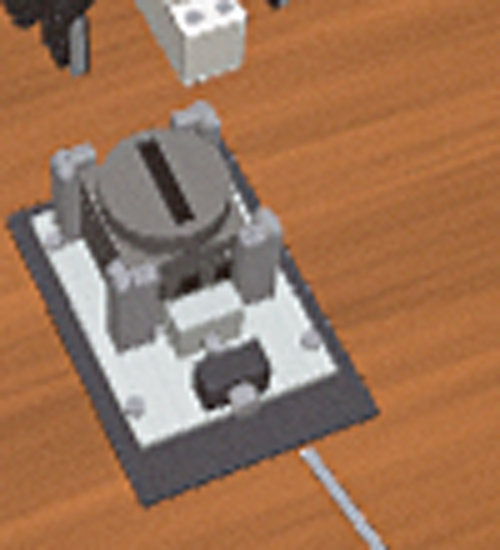

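View pics/m21c.png

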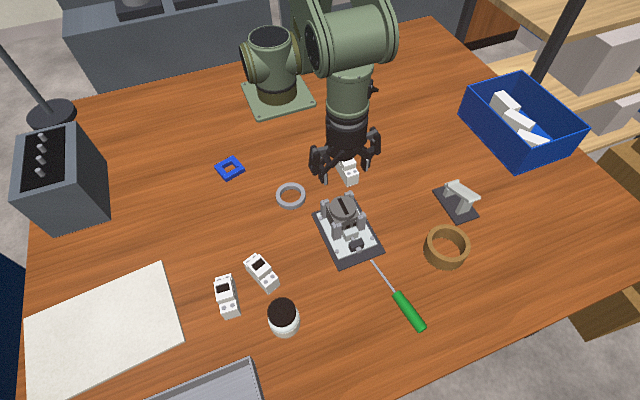

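```bash
python3 - <<'E'
from go import *
w=load("pics/wrist21.npz")
P=lambda x,y,z: np.round(plane(w,220+x/3,60+y/3,z,True)[:2]*1000,1)
for z in (.080,.083): print("dial",z,P(189,405,z),P(414,405,z),P(302,296,z),P(302,519,z))
print("spacer",P(190,292,.064),P(413,292,.064),P(200,500,.064),P(405,500,.064))
s=load("pics/scene21.npz"); t0=load("pics/scene0.npz")
d=cv2.absdiff(s["pixels"],t0["pixels"]).max(2)
for n,(x0,y0,x1,y1) in dict(breakers=(210,245,285,320),tape=(420,220,475,275),collar=(272,178,310,212),jar=(265,295,302,338),driver=(365,255,430,335),blue=(212,152,248,184)).items(): print(n,int((d[y0:y1,x0:x1]>40).sum()))
E
```

```text
dial 0.08 [549.1  25.3] [549.7 -36.3] [579.4  -5.3] [516.1  -6. ]
dial 0.083 [549.9  25. ] [550.5 -36. ] [579.8  -5.3] [517.3  -6. ]
spacer [578.2  26.5] [578.8 -36.9] [515.4  24.7] [516. -37.]
breakers 0
tape 0
collar 0
jar 0
driver 0
blue 0
```

Dial centre (547.8, -5.6) mm against spacer (547.2, -5.7), with its top at the seated height. The visible bystanders show no pixel change. Handing in.

```bash
python3 - <<'E'
from cell import manip
s=manip.state(); print(s["contact_force"],s["tool_pos"],s["time_s"],s["gripper_width"]); print(manip.job_done())
E
```

```text
[-1.27667683 -0.95269103  0.32625347] [ 0.54852191 -0.00364188  0.18112988] 34.25 0.08507977360670659
the job is handed in; nothing more can be done
None
```

The nest is loaded in the order asked: housing pushed past the jaw to the floor, spacer laid on it, dial on top with its marker bar up. I handed it in at 34 s with the gripper open and clear. No verdict was reported.

**What went wrong on the way:**
- **First try:** The housing caught on the -x posts and pitched in the grip. I set it flat on clear bench, regripped it centred, and felt for the -x posts before pressing it down.
- **Hardest press:** Setting it down on the bench read 84 N at the wrist. That is under the 120 N limit, and the load was on the held housing, not the arm or gripper body.

**Last checks:**
- **Housing:** The tool stopped at 26.5 mm, which puts the underside at floor height.
- **Spacer:** It stopped exactly where a seated spacer should.
- **Dial:** It stopped about 1 mm higher than my estimate, which is within how well I measured the grip. Its apparent size fits a seated dial, and it is centred on the spacer to under 1 mm.
- **Bystanders:** The two breakers by the ink jar, the tape, collar, ink jar and screwdriver, as well as the blue look-alike, showed no pixel change. The third breaker, by the nest, was partly hidden by the gripper and I didn't compare it that way. It looked in place, and the arm never touched it.

The scene camera put the housing about 5 mm further in x than the wrist and top views on the one point I compared, so I relied on those two.

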